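# Fold the lid stay and shut the die chest

## Task

The wooden die chest stands open, its lid propped by the locked folding stay on its right side. Lift the stay's knee by its cross handle past centre to unlock it, lower the lid gently without letting it fall or straining the stay (its foot must stay put where it is clamped in its slot), then press the lid down near its front edge, firmly but not hard, until the catch has snapped and it is fully shut. Leave the things lying around where they are.

Things in the scene. Friction and masses are not known exactly. Their poses are not given: they have to be found in the camera images.
- chest: wooden chest fixed to the board, 190 deep (x) x 200 wide (y) x 90 mm high, lid extra. Origin: centre of its underside; x points from the front to the hinged back, y to its left; its right (-y) side bears the stay, z up. The lid hinges about the line x = 95, z = 90 mm. Two cutting dies lie inside. Moving the stay takes a few newtons along its arc; across the arc it is rigid
- stay_foot (a point): lower pivot of the folding stay, on a foot clamped by friction alone in a vertical slotted rail on the chest's right side: at chest (-30, -112.5) mm, height set between 39 and 44 mm. A pull or push of over about 8 N up or down drags it along the slot, which must not happen. The lower bar, 82.4 mm between pivots, turns about it (axis chest y) with the knee at its far end
- knee_handle (a point): middle of the grip length of the knee's cross handle: round steel bar 12 mm thick, level along chest y, free from chest y = -115 to -181 mm, 20 mm end knob at -182 to -188; this point at y = -160. Starts near chest (20, -160, 104 to 109) mm and moves on an arc of radius 82.4 mm about the foot's axis, up and to the front, then down, to about chest (-110, -160, 60 to 70) mm, lid shut
- stay_knee (a joint): bend of the stay's knee, rad: 0 locked against its stop past centre (knee low), 0.21 bars in line (centre), larger: unlocked and folding upwards; about 2.7 with the lid shut. The upper bar, 100.6 mm, runs from the knee to the lid's right edge 110 mm from the hinge. Once past centre the lid's weight drives the stay on, so the handle must be held
- lid (a joint): lid angle, rad: 0 at 70 degrees above level, 1.22 fully shut; starts between about -0.05 and 0. The lid (0.5 to 0.75 kg, 196 mm from hinge to front edge, 200 wide, 12 thick) falls when nothing holds it; from about 1.15 (front edge 13 mm open) its strike bar rests on the spring catch, which carries its weight and snaps over under a press of some 5 to 15 N near the front edge
- lid_front (a point): point on the upper face of the lid, mid width, 175 mm from the hinge line (21 mm short of the front edge); where to press. Shut it is at chest (-80, 0, 102) mm
- beveler: bystander: hand tool with a wooden handle, 24x130x24 mm, origin centre of its underside
- blanks_navy: bystander: oval bundle of navy leather blanks, 83x50x19 mm, origin centre of its underside
- weight_block: bystander: steel weight with a turned knob, 50x62x48 mm, origin centre of its underside

How it is judged (in metres and radians):
On the way:
1. the knee is lifted past centre while the lid is still held up (value of joint stay_knee above 0.3 rad and value of joint lid below 0.5 rad), for 0.1 s.
At the end, for the whole second after the job is handed in: the lid is shut past its catch to within 5 mm at the front edge (lid joint over 1.195) and at rest (value of joint lid above 1.195 rad and velocity of joint lid between -0.05 and 0.05 rad/s); the robot touches nothing.
It fails at once if the lid falls: it closes faster than 1.5 rad/s before its front edge is within about 25 mm of shut (velocity of joint lid above 1.5 rad/s and value of joint lid below 1.09 rad).
It fails at once if the lid is pressed with more than 30 N (contact force between any of the fingers, the arm and lid above 30 N).
It fails at once if the stay is forced: its foot is dragged more than 3 mm along its slot (distance of stay_foot from where it was at the start of the episode above 0.003 m).
It fails at once if a bystander (the hand tool, leather bundle or weight beside the chest) is shifted more than 25 mm (distance of any of beveler, blanks_navy, weight_block from where it was at the start of the episode above 0.025 m).
It also fails if it takes over 58 s, if anything falls off the work surface, if the arm or the gripper's body presses on something with over 40 N, if the wrist force passes 120 N, or if a joint passes its speed limit or range.

## Robot

A 6-joint arm with a two-finger parallel gripper is mounted at the origin on a cart in front of the work surface, level with it; the furniture and walls round the work are solid. World frame = base frame: x ahead of the robot, y to its left, z up, the work surface at z = 0. Lengths are in mm, angles in rad, forces in N, time in s.
With the tool pointing down it reaches from about 300 to 775 mm from the base axis. Payload 14.6 kg.
Tool frame: the origin (TCP) lies between the finger pads; the fingertips stand 8 mm ahead of it and the grasp point (between the pads) lies 11 mm behind it; x points along the fingers, y is the direction in which the jaws open and shut, and the axes are right-handed (so a half turn about x gives the same grasp; the last joint's range is limited). The gripper opens to 94 mm and grips with 3 to 60 N. Pads are 16 mm wide; open, the fingers measure 119 mm over their backs; the gripper's body (75 mm by 177 mm) begins 78 mm behind the grasp point.
Start: joints at [1.267, 0.3, 1.521, -0, 1.321, -0.067], TCP at [129.024, 534.642, 182.346] pointing down, gripper open.
Joint ranges: [-3.03, 3.03], [-0.79, 2.21], [0.23, 2.52], [-1.04, 4.18], [0, 3.07], [-2.55, 2.55]. Speed limits (rad/s): [2.22, 2.22, 2.57, 3.14, 3.14, 3.14].

## Interface

Orientations are given as [roll, pitch, yaw] about the fixed x, y, z axes, in that order (R = Rz(yaw) Ry(pitch) Rx(roll)).
In Python, from cell import telemetry, camera, calibration, order gives the robot as it stands.
- The arm moves only by the shell command python3 -m handwheel 'ROWS' [FORCE]. ROWS is JSON, a list of rows, each a list of 7 numbers: the turn, a rotation vector about the tool's x, y, z as a fraction of full scale, then the shift along the tool's x, y, z as a fraction of full scale, then the opening, from 0 (shut) to 1 (fully open). A call has 1 to 12 rows; each row is the pose to reach, as a shift and turn from the pose measured when the call began, along the tool's axes at that moment, turning the shorter way round; what a row does not reach only later rows make up. Full scale, the value 1, is 300 mm for a shift and pi rad for a turn. A row lasts 1/8 s, in which the tool goes at most 62.5 mm and 10.7 degrees, less where a joint would pass 70% of its speed; a pose out of reach is approached as far as the arm can. A call with a number of a shift or a turn outside -1 to 1 is refused whole. A call with a gripper value outside its range is refused whole. The fingers move at their own pace and stop on an object; FORCE is the grip in N (left out, the last holds). Time passes only in rows, so rows that repeat a pose let the fingers close. It gives the time, the measured TCP pose, the force and the opening at its end, in the units of the state.
- telemetry.read_state(): the state, without advancing time (a new reading comes with each control period).
- camera(name): name is "side" or "top" or "wrist"; returns the picture (420x560x3 uint8, red, green, blue); there is no depth.
- calibration(name): a dict with "fov_y" (degrees; the focal length in pixels is half the picture's height over the tangent of half this angle, whatever the lens; pixels are square), "cx", "cy" (the principal point, pixels), "position" and "attitude" of the camera in the world. Camera axes: x right, y down, z forward; pixel columns grow to the right and rows downward; lengths in mm; the calibration is good to about 2 mm. A picture is of the moment at which its call begins: read the wrist's pose just before it. calibration takes no time and is no camera call; for the wrist camera it gives the pose at the moment of the call.
- order.sign_off(): hands the job in, once; it reports no verdict.
The state is a dict: "clock": time; "joints": joint angles; "qd": joint speeds; "effort": joint torques, N m; "eef_pos": TCP position; "eef_rot": TCP orientation; "wrist_force": force on the tool from outside, world axes, zero at the start; "moment": the same for the moment, N m; "finger_gap": finger opening in mm.
Only numpy, scipy, OpenCV 4.12 (cv2) and the standard library are available. Lean on these libraries where they do the work, as an engineer would, in place of code of your own. Each camera call takes 0.05 s, during which the arm holds its last target.

## Working session

There is one attempt and no reset: what is moved stays moved. The work goes in short steps, Python scripts to look and compute and a shell command to move; the robot and the scene stay as the last step left them, time stands still between calls to the robot, and variables do not carry over. Pictures are saved under pics/ and viewed, and the job is handed in when it is done.

```bash
ls; mkdir -p pics; python3 - <<'E'
from cell import telemetry,camera,calibration
import cv2
print(telemetry.read_state())
for n in ("side","top","wrist"):
    print(n,calibration(n)); cv2.imwrite(f"pics/{n}0.png",camera(n)[:,:,::-1])
E
```

```text
pics
{'clock': 0.0, 'joints': array([ 1.26736923e+00,  3.00475498e-01,  1.52162119e+00,  9.65073705e-06,
        1.32070263e+00, -6.66362142e-02]), 'qd': array([-3.27889054e-05, -8.99423428e-04,  1.92724282e-03,  1.35131299e-03,
       -5.05166553e-04, -3.69990116e-04]), 'effort': array([ 1.16140742e-03, -5.31801081e+01, -3.52733409e+01,  7.09695392e-02,
        2.44496902e-02, -8.05746731e-05]), 'eef_pos': array([128.94851952, 534.35295138, 181.76697303]), 'eef_rot': array([-1.64517903,  1.56958963, -1.88197231]), 'wrist_force': array([-0.05725889,  0.2025973 , -0.27443873]), 'moment': array([-0.01634283, -0.00874417, -0.02612721]), 'finger_gap': 93.99671517459225}
side {'fov_y': 43.74941829743057, 'cx': 277.0869930754823, 'cy': 217.94057724626566, 'position': array([  -16.00449577, -1016.68225405,   572.82365039]), 'attitude': array([-1.92818969, -0.00455938, -0.55034082])}
top {'fov_y': 55.67457565358351, 'cx': 286.33913971743846, 'cy': 205.57861222844372, 'position': array([ 398.41890715, -145.93172425, 1028.92843395]), 'attitude': array([-2.97350962,  0.02637202, -1.59527506])}
wrist {'fov_y': 62.42704046072524, 'cx': 277.40994748480307, 'cy': 214.86333443930315, 'position': array([ 56.47775067, 552.5248488 , 384.74941014]), 'attitude': array([2.88092980e+00, 2.01842259e-03, 1.33357487e+00])}
```

View pics/side0.png

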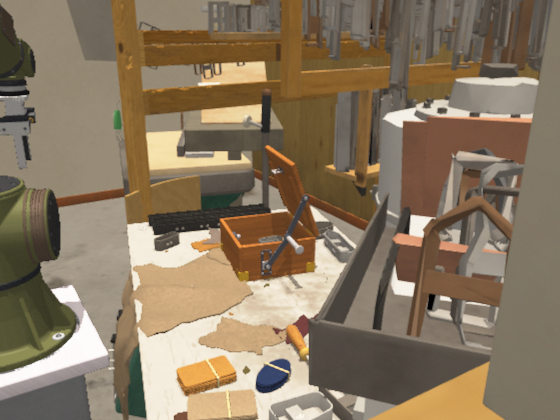

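View pics/top0.png

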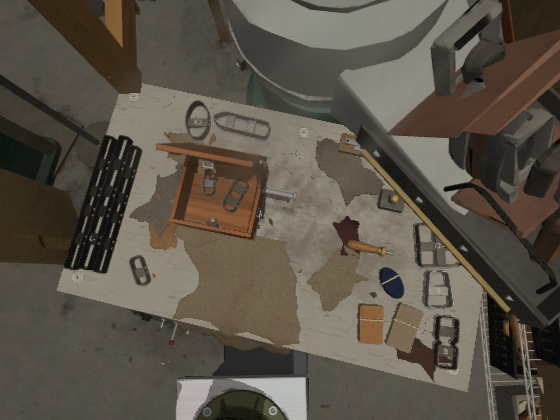

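View pics/wrist0.png

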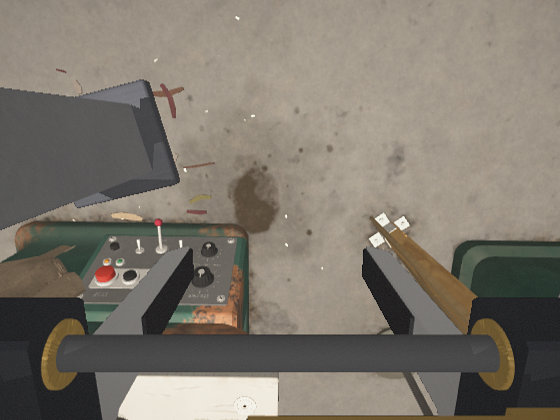

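The top view shows the chest at about (215,205), lid to the back, with the stay and cross handle at (265–295,195). I'll zoom in on it in both views.

```bash
cat > h.py <<'E'
import numpy as np,cv2
from scipy.spatial.transform import Rotation as R
from cell import telemetry,camera,calibration
def cam(c):
    f=210/np.tan(np.radians(c['fov_y'])/2)
    return f,R.from_euler('xyz',c['attitude']).as_matrix(),np.array(c['position'])
def ray(c,u,v):
    f,M,p=cam(c); d=M@np.array([(u-c['cx'])/f,(v-c['cy'])/f,1]); return p,d/np.linalg.norm(d)
def onz(c,u,v,z):
    p,d=ray(c,u,v); return p+d*(z-p[2])/d[2]
def tri(*cuv):
    A=np.zeros((3,3));b=np.zeros(3);rs=[ray(*x) for x in cuv]
    for p,d in rs:
        P=np.eye(3)-np.outer(d,d);A+=P;b+=P@p
    X=np.linalg.solve(A,b); return X,[np.linalg.norm(np.cross(X-p,d)) for p,d in rs]
def proj(c,X):
    f,M,p=cam(c); q=M.T@(np.array(X)-p); return q[0]/q[2]*f+c['cx'],q[1]/q[2]*f+c['cy']
def crop(img,x,y,w,h,s,name):
    cv2.imwrite('pics/'+name,cv2.resize(img[y:y+h,x:x+w],None,fx=s,fy=s,interpolation=cv2.INTER_CUBIC))
E
python3 - <<'E'
from h import *
crop(cv2.imread('pics/top0.png'),150,130,150,112,5,'topc.png')
crop(cv2.imread('pics/side0.png'),210,140,120,150,4,'sidec.png')
E
```

```text
(no output)
```

View pics/topc.png

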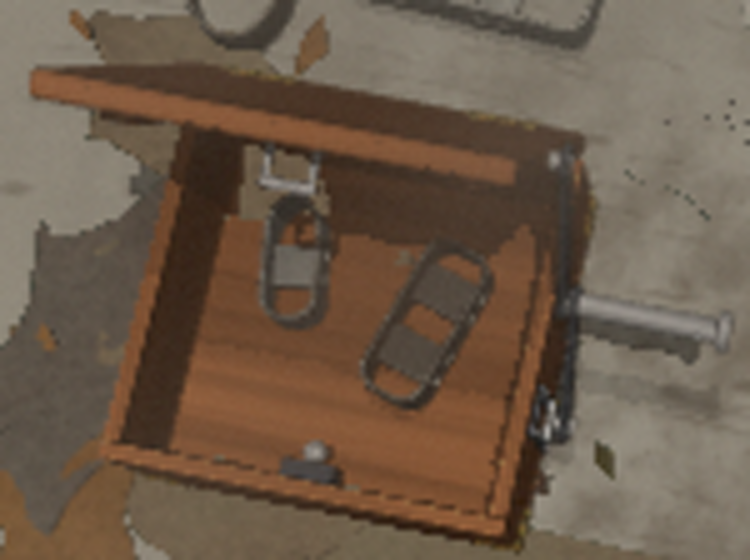

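View pics/sidec.png

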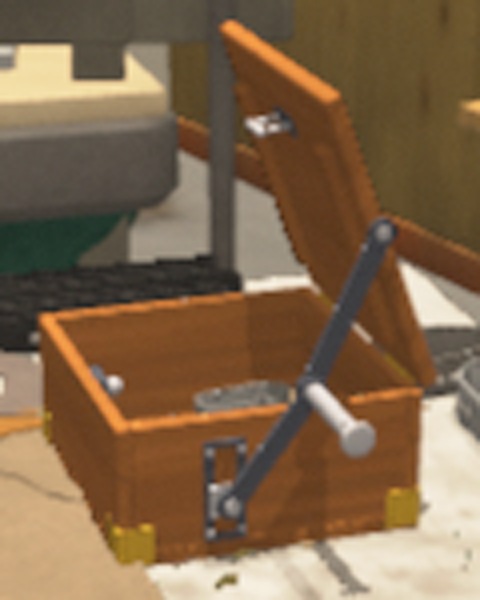

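The top crop shows the rim corners, with the front-right at (508,535). It also shows the handle from (580,302) to the knob at (722,330). The side crop shows the foot pivot at (232,505), the knob at (358,437) and the rim corners at (43,315), (122,428) and (418,390).

```bash
python3 - <<'E'
from h import *
T=calibration('top');S=calibration('side')
t=lambda u,v:(T,150+u/5-.4,130+v/5-.4); s=lambda u,v:(S,210+u/4-.375,140+v/4-.375)
np.set_printoptions(precision=1,suppress=True)
P={}
for n,a,b in [('FL',(107,450),(43,315)),('FR',(506,537),(122,430)),('knob',(722,330),(358,437)),('base',(578,302),(310,390)),('lidpiv',(561,158),(384,230)),('lidFL',(32,82),(226,25)),]:
    P[n]=tri(t(*a),s(*b)); print(n,*P[n])
print('foot z40',onz(*s(232,505),40)); print('RR z90',onz(*s(418,390),90))
for z in (90,): print(onz(*t(107,450),z),onz(*t(506,537),z),onz(*s(43,315),z),onz(*s(122,430),z))
for n,uv in [('bev0',(350,241)),('bev1',(390,251)),('navy',(391,282)),('wt',(391,200))]: print(n,onz(T,*uv,12))
E
```

```text
FL [531.  152.4  92.1] [np.float64(1.0990798883866075), np.float64(1.0990798883865893)]
FR [485.9 -39.7  92.3] [np.float64(0.938056817631824), np.float64(0.9380568176317853)]
knob [ 578.9 -144.1  106.5] [np.float64(0.06058570400372524), np.float64(0.060585704003649266)]
base [593.  -75.5 107.2] [np.float64(1.4981211383268322), np.float64(1.4981211383269075)]
lidpiv [639.4 -76.8 197. ] [np.float64(0.2596503501999682), np.float64(0.25965035019960686)]
lidFL [654.4 127.3 275.6] [np.float64(0.04565504317287876), np.float64(0.04565504317275359)]
foot z40 [545.8 -63.5  40. ]
RR z90 [669.6 -73.8  90. ]
[532.2 152.5  90. ] [485.3 -39.   90. ] [532.3 157.9  90. ] [489.2 -35.4  90. ]
bev0 [ 475.5 -283.1   12. ]
bev1 [ 447.6 -382.5   12. ]
navy [ 370.7 -379.8   12. ]
wt [ 578.4 -394.    12. ]
```

```bash
python3 - <<'E'
from h import *
from scipy.optimize import least_squares
T=calibration('top');S=calibration('side')
t=lambda u,v:(T,150+u/5-.4,130+v/5-.4); s=lambda u,v:(S,210+u/4-.375,140+v/4-.375)
np.set_printoptions(precision=2,suppress=True)
obs=[((-95,100,90),t(107,450)),((-95,-100,90),t(506,537)),((-95,100,90),s(43,315)),((-95,-100,90),s(122,430)),((95,-100,90),s(418,390)),((-95,-100,0),s(127,561))]
def W(q,P):
    c,sn=np.cos(q[2]),np.sin(q[2]); return np.array([q[0]+c*P[0]-sn*P[1],q[1]+sn*P[0]+c*P[1],P[2]])
def res(p):
    r=[]
    for P,(c,u,v) in obs:
        a=proj(c,W(p,P)); r+=[a[0]-u,a[1]-v]
    # free: foot z ; knee (x,z) handle points
    for P,(c,u,v) in [((p[4],-186,p[5]),t(722,330)),((p[4],-186,p[5]),s(358,437)),((-30,-116,p[3]),s(232,505)),((-30,-116,p[3]),t(550,428))]:
        a=proj(c,W(p,P)); r+=[a[0]-u,a[1]-v]
    return r
r=least_squares(res,[590,50,-.21,41,20,106],loss='soft_l1')
print(r.x,np.degrees(r.x[2]));print(np.array(res(r.x)).reshape(-1,2))
p=r.x
print('radius',np.hypot(p[4]+30,p[5]-p[3]),'hdl',W(p,(p[4],-160,p[5])),'foot',W(p,(-30,-160,p[3])))
E
```

```text
[601.82  40.62  -0.23  40.67  18.99 106.9 ] -13.005970159893677
[[-2.86  0.28]
 [-1.52 -0.57]
 [-0.45 -0.14]
 [-0.94  0.22]
 [ 1.83  0.41]
 [-1.39  2.57]
 [ 0.32  0.15]
 [ 0.07 -0.03]
 [ 0.74  0.02]
 [ 3.77 -1.02]]
radius 82.38692654554956 hdl [ 584.32 -119.54  106.9 ] foot [ 536.58 -108.52   40.67]
```

```bash
python3 - <<'E'
from h import *
np.set_printoptions(precision=3,suppress=True)
s=telemetry.read_state(); M=R.from_euler('xyz',s['eef_rot']).as_matrix(); print(M)
c=calibration('wrist'); f,C,p=cam(c); print('cam in tool',M.T@(p-s['eef_pos'])); print(M.T@C)
E
```

```text
[[-0.     0.235  0.972]
 [-0.001  0.972 -0.235]
 [-1.    -0.001 -0.   ]]
cam in tool [-202.897    0.409  -74.716]
[[ 0.001 -0.258  0.966]
 [ 1.    -0.    -0.001]
 [ 0.     0.966  0.258]]
```

```bash
cat >> h.py <<'E'
np.set_printoptions(precision=4,suppress=True)
CH=np.array([601.82,40.62]); YAW=np.radians(-13.0); FZ=40.67; TH0=np.arctan2(106.9-40.67,49.0); RAD=82.4
Rc=R.from_euler('z',YAW).as_matrix()
def c2w(P): return Rc@np.array(P,float)+np.r_[CH,0]
def w2c(X): return Rc.T@(np.array(X,float)-np.r_[CH,0])
def orient(tilt,lean):   # deg; tilt>0: tool points towards front (-x chest); lean>0: tool points to +y chest
    B=np.array([[0,0,-1],[1,0,0],[0,-1,0]]).T.astype(float)  # columns tool x,y,z in chest
    B=np.array([[0,1,0],[0,0,-1],[-1,0,0]],float)
    L=R.from_euler('x',lean,degrees=True).as_matrix(); Ti=R.from_euler('y',tilt,degrees=True).as_matrix()
    return Rc@Ti@L@B
def state():
    s=telemetry.read_state(); return s,np.array(s['eef_pos']),R.from_euler('xyz',s['eef_rot']).as_matrix()
def rel(pos,M,ref=None):
    if ref is None: s,p,M0=state()
    else: p,M0=ref
    return np.r_[R.from_matrix(M0.T@M).as_rotvec()/np.pi, M0.T@(np.array(pos)-p)/300]
def grasp2tcp(G,M): return np.array(G)+11*M[:,0]
def rep():
    s,p,M=state(); print('t',round(s['clock'],2),'tcp',p.round(1),'chest',w2c(p).round(1),'F',s['wrist_force'].round(1),'Fc',(Rc.T@s['wrist_force']).round(1),'gap',round(s['finger_gap'],1),'q',s['joints'].round(2))
E
python3 - <<'E'
from h import *
M=orient(0,25); print(M)
s,p,M0=state()
Mm=R.from_euler('z',-50,degrees=True).as_matrix()@M0
print(rel([290,330,300],Mm))
E
```

```text
[[ 0.0951  0.9744 -0.2039]
 [ 0.4118 -0.225  -0.8831]
 [-0.9063  0.     -0.4226]]
[ 0.2778  0.0002  0.     -0.3931 -0.5369  0.6816]
```

```bash
python3 -m handwheel '[[0.278,0,0,-0.393,-0.537,0.682,1],[0.278,0,0,-0.393,-0.537,0.682,1],[0.278,0,0,-0.393,-0.537,0.682,1],[0.278,0,0,-0.393,-0.537,0.682,1],[0.278,0,0,-0.393,-0.537,0.682,1],[0.278,0,0,-0.393,-0.537,0.682,1]]'; python3 - <<'E'
from h import *
rep()
print(rel([460,70,330],orient(0,10)))
E
```

```text
clock: 0.9
eef_pos: [291.3, 328.9, 300.9]
eef_rot: [1.471, 1.569, 0.357]
wrist_force: [-0.2, 0.0, -0.3]
finger_gap: 94.1
t 0.9 tcp [291.3 328.9 300.9] chest [-367.5  211.   300.9] F [-0.2  0.  -0.3] Fc [-0.2 -0.  -0.3] gap 94.1 q [ 0.76 -0.02  1.61 -0.    1.55  0.31]
[ 0.2171  0.0533  0.0186 -0.0966  0.1242  1.0227]
```

```bash
python3 -m handwheel '[[0.217,0.053,0.019,-0.097,0.06,0.92,1],[0.217,0.053,0.019,-0.097,0.06,0.92,1],[0.217,0.053,0.019,-0.097,0.06,0.92,1],[0.217,0.053,0.019,-0.097,0.06,0.92,1],[0.217,0.053,0.019,-0.097,0.06,0.92,1]]'; python3 - <<'E'
from h import *
rep()
print(rel([520,-160,300],orient(0,25)))
E
```

```text
clock: 1.52
eef_pos: [429.8, 87.2, 329.6]
eef_rot: [3.137, 1.396, 1.337]
wrist_force: [-0.0, 0.9, -0.4]
finger_gap: 93.8
t 1.52 tcp [429.8  87.2 329.6] chest [-178.1    6.7  329.6] F [-0.   0.9 -0.4] Fc [-0.3  0.9 -0.4] gap 93.8 q [ 0.   -0.07  1.61  0.17  1.56  0.23]
[-0.0007  0.0833 -0.0005 -0.0299  0.48    0.7401]
```

```bash
python3 -m handwheel '[[0,0.083,0,-0.03,0.48,0.74,1],[0,0.083,0,-0.03,0.48,0.74,1],[0,0.083,0,-0.03,0.48,0.74,1],[0,0.083,0,-0.03,0.48,0.74,1],[0,0.083,0,-0.03,0.48,0.74,1],[0,0.083,0,-0.03,0.48,0.74,1]]'; python3 - <<'E'
from h import *
rep()
import pickle
for n in ('wrist','side','top'):
    c=calibration(n); im=camera(n); cv2.imwrite(f'pics/{n}1.png',im[:,:,::-1]); pickle.dump(c,open(f'pics/{n}1.pkl','wb'))
    for z in [(20,-186,107)]: print(n,proj(c,c2w(z)))
E
```

```text
clock: 2.28
eef_pos: [520.5, -160.7, 297.9]
eef_rot: [-3.137, 1.134, 1.346]
wrist_force: [0.1, -0.5, -0.9]
finger_gap: 93.8
t 2.27 tcp [ 520.5 -160.7  297.9] chest [ -34.  -214.4  297.9] F [ 0.1 -0.5 -0.9] Fc [ 0.2 -0.5 -0.9] gap 93.8 q [-0.58  0.29  1.33  0.41  1.67 -0.34]
wrist (np.float64(323.41116275185306), np.float64(236.47381930959602))
side (np.float64(299.6376968014527), np.float64(248.74845450834835))
top (np.float64(294.4113814990167), np.float64(195.32101268621605))
```

View pics/wrist1.png

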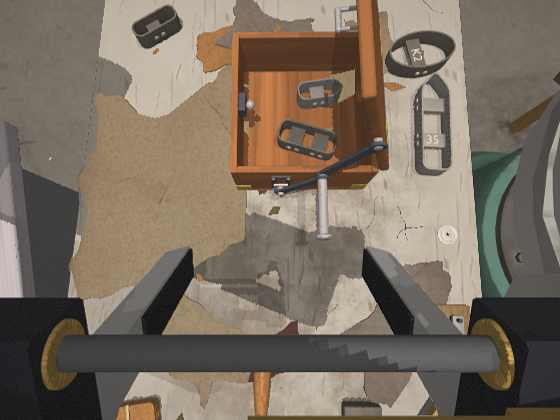

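View pics/side1.png

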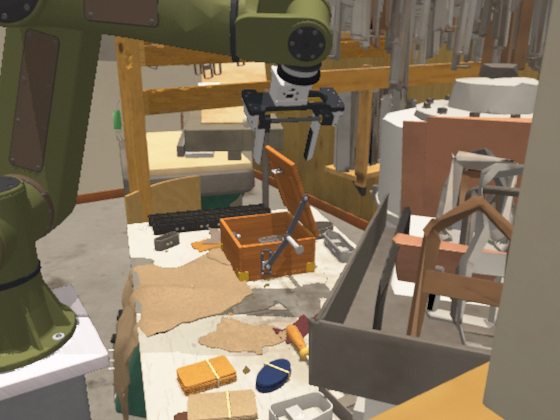

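The wrist view shows the handle from (322,178) to the knob at (323,237), where the prediction was (323,236). The foot is at about (280,186) and the upper pivot on the lid at (379,145). I'll refine with a crop.

```bash
python3 - <<'E'
from h import *
im=cv2.imread('pics/wrist1.png'); crop(im,220,120,180,130,4,'w1c.png')
import pickle; c=pickle.load(open('pics/wrist1.pkl','rb'))
for P in [(-30,-116,40.7),(19,-116,107),(19,-186,107),(-95,-100,90),(-95,100,90),(95,-100,90)]: 
    u,v=proj(c,c2w(P)); print(P,round(u,1),round(v,1),'crop',round((u-220+.4)*4),round((v-120+.4)*4))
E
```

```text
(-30, -116, 40.7) 280.3 192.2 crop 243 290
(19, -116, 107) 321.1 179.0 crop 406 238
(19, -186, 107) 322.6 236.5 crop 412 468
(-95, -100, 90) 229.3 170.8 crop 39 205
(-95, 100, 90) 232.4 30.3 crop 51 -357
(95, -100, 90) 379.0 170.3 crop 638 203
```

View pics/w1c.png

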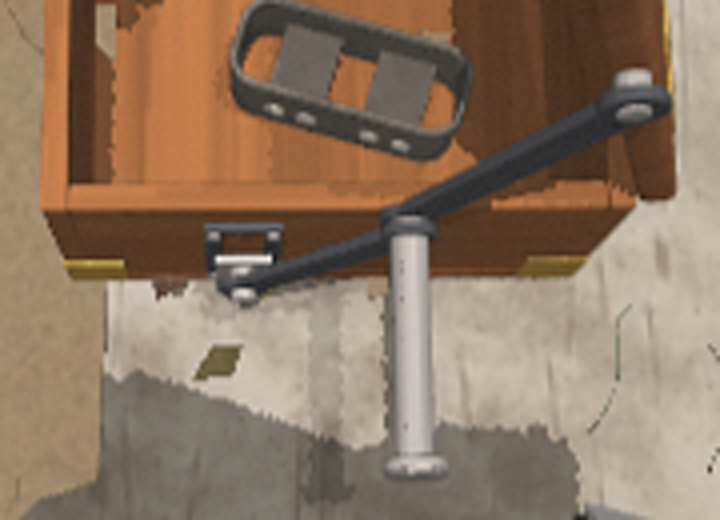

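```bash
python3 - <<'E'
from h import *
M=orient(20,25); G=c2w((20,-158,107)); t=grasp2tcp(G,M); pre=t-90*M[:,0]
print(t,pre,M[:,0]); print(rel(pre,M))
E
```

```text
[ 583.4885 -112.5328   97.6318] [ 602.1152 -155.8692  174.2804] [-0.207   0.4815 -0.8517]
[ 0.0468  0.0002 -0.101   0.4097  0.2641  0.1125]
```

```bash
python3 -m handwheel '[[0.047,0,-0.101,0.41,0.264,0.113,0.5],[0.047,0,-0.101,0.41,0.264,0.113,0.5],[0.047,0,-0.101,0.41,0.264,0.113,0.5],[0.047,0,-0.101,0.41,0.264,0.113,0.5]]'; python3 - <<'E'
from h import *
rep()
M=orient(20,25); G=c2w((20,-158,107)); t=grasp2tcp(G,M)
print(rel(t,M))
for n in ('wrist','side'): cv2.imwrite(f'pics/{n}2.png',camera(n)[:,:,::-1])
E
```

```text
clock: 2.92
eef_pos: [602.0, -153.8, 171.1]
eef_rot: [-2.423, 1.015, 1.986]
wrist_force: [-0.0, -0.0, -0.3]
finger_gap: 57.2
t 2.92 tcp [ 602.  -153.8  171.1] chest [  43.9 -189.4  171.1] F [-0.  -0.  -0.3] Fc [-0.  -0.  -0.3] gap 57.2 q [-0.47  0.75  0.97  0.35  1.85 -0.14]
[-0.      0.0001  0.0019  0.2876 -0.      0.0013]
```

View pics/wrist2.png

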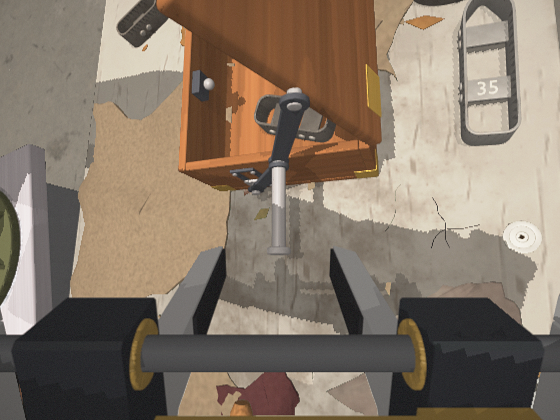

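View pics/side2.png

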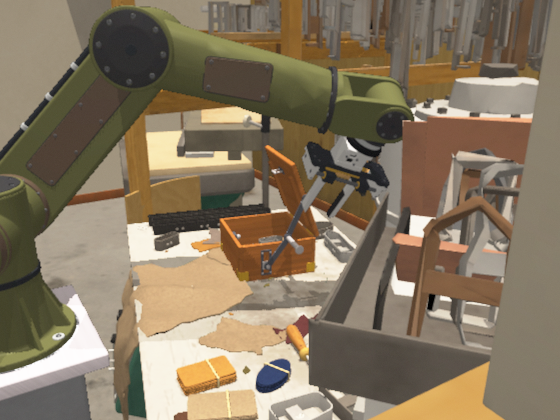

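The wrist view shows the handle (u≈279) centred between the fingers (207 to 345). I'll advance along the tool axis.

```bash
python3 -m handwheel '[[0,0,0,0.15,0,0,0.45],[0,0,0,0.24,0,0,0.4],[0,0,0,0.288,0,0.001,0.4],[0,0,0,0.288,0,0.001,0.4]]'; python3 - <<'E'
from h import *
rep()
for n in ('wrist','side'): cv2.imwrite(f'pics/{n}3.png',camera(n)[:,:,::-1])
crop(cv2.imread('pics/side3.png'),220,120,190,170,4,'s3c.png')
E
```

```text
clock: 3.52
eef_pos: [584.2, -114.2, 103.7]
eef_rot: [-2.435, 1.023, 1.974]
wrist_force: [0.4, 0.2, -0.2]
finger_gap: 37.5
t 3.52 tcp [ 584.2 -114.2  103.7] chest [  17.7 -154.8  103.7] F [ 0.4  0.2 -0.2] Fc [ 0.4  0.3 -0.2] gap 37.5 q [-0.43  0.73  1.17  0.36  1.66 -0.17]
```

View pics/wrist3.png

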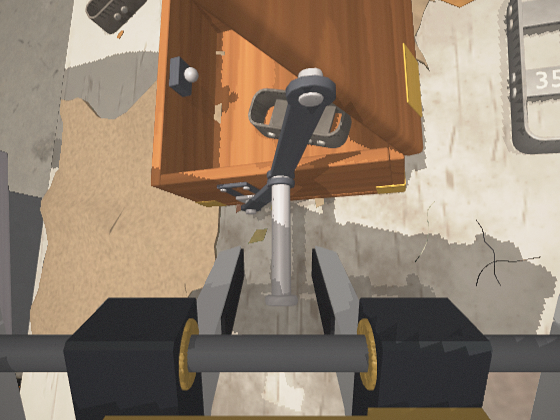

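View pics/s3c.png

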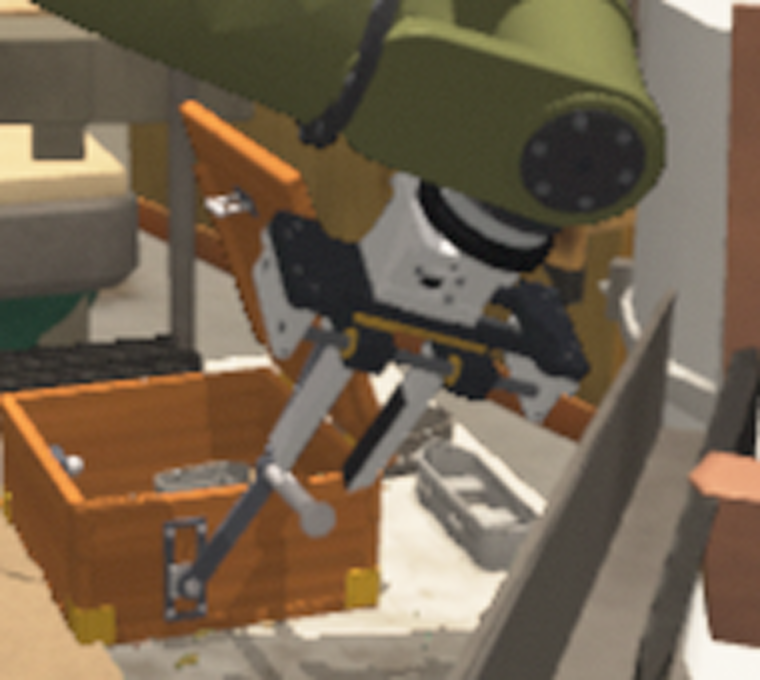

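```bash
python3 - <<'E'
from h import *
rep(); M=orient(20,25); t=grasp2tcp(c2w((20,-158,107)),M); print(rel(t,M))
E
```

```text
t 3.62 tcp [ 584.7 -114.8  103.9] chest [  18.3 -155.2  103.9] F [-0.3  0.1  0.2] Fc [-0.3  0.   0.2] gap 37.4 q [-0.43  0.73  1.17  0.36  1.66 -0.17]
[ 0.0006  0.0005 -0.0014  0.0222  0.0016  0.0034]
```

```bash
python3 -m handwheel '[[0,0,0,0.022,0.001,0.003,0.3],[0,0,0,0.022,0.001,0.003,0.2],[0,0,0,0.022,0.001,0.003,0.2],[0,0,0,0.022,0.001,0.003,0.2]]' 6; python3 - <<'E'
from h import *
rep(); M=orient(20,25); t=grasp2tcp(c2w((20,-158,107)),M); print(rel(t,M))
cv2.imwrite('pics/wrist4.png',camera('wrist')[:,:,::-1])
E
```

```text
clock: 4.12
eef_pos: [583.4, -112.5, 97.8]
eef_rot: [-2.436, 1.023, 1.972]
wrist_force: [-0.0, -0.1, -0.8]
finger_gap: 18.8
t 4.12 tcp [ 583.4 -112.5   97.8] chest [  16.5 -153.3   97.8] F [-0.  -0.1 -0.8] Fc [ 0.  -0.1 -0.8] gap 18.8 q [-0.43  0.73  1.18  0.36  1.65 -0.17]
[ 0.0006  0.0005 -0.0014  0.0005  0.0004  0.0004]
```

View pics/wrist4.png

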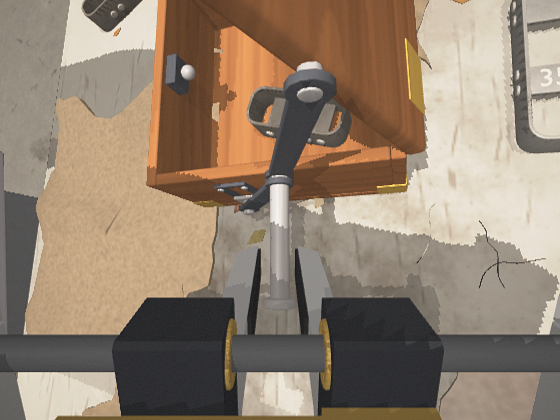

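Bar at u≈279, centred in the gap (260 to 302). Closing lightly.

```bash
python3 -m handwheel '[[0,0,0,0,0,0,0.13],[0,0,0,0,0,0,0.08],[0,0,0,0,0,0,0.05],[0,0,0,0,0,0,0.05]]' 6; python3 - <<'E'
from h import *
rep()
E
```

```text
clock: 4.68
eef_pos: [583.4, -112.5, 97.8]
eef_rot: [-2.436, 1.023, 1.972]
wrist_force: [0.1, 1.1, 0.6]
finger_gap: 4.6
t 4.67 tcp [ 583.4 -112.5   97.8] chest [  16.5 -153.3   97.8] F [0.1 1.1 0.6] Fc [-0.2  1.1  0.6] gap 4.6 q [-0.43  0.73  1.18  0.36  1.65 -0.17]
```

The gap is 4.6 mm, which is less than the 12 mm bar. I'll look before going on.

```bash
python3 - <<'E'
from h import *
for n in ('wrist','side','top'): cv2.imwrite(f'pics/{n}5.png',camera(n)[:,:,::-1])
crop(cv2.imread('pics/side5.png'),250,180,100,100,6,'s5c.png')
crop(cv2.imread('pics/wrist5.png'),200,160,160,150,4,'w5c.png')
E
```

```text
(no output)
```

View pics/s5c.png

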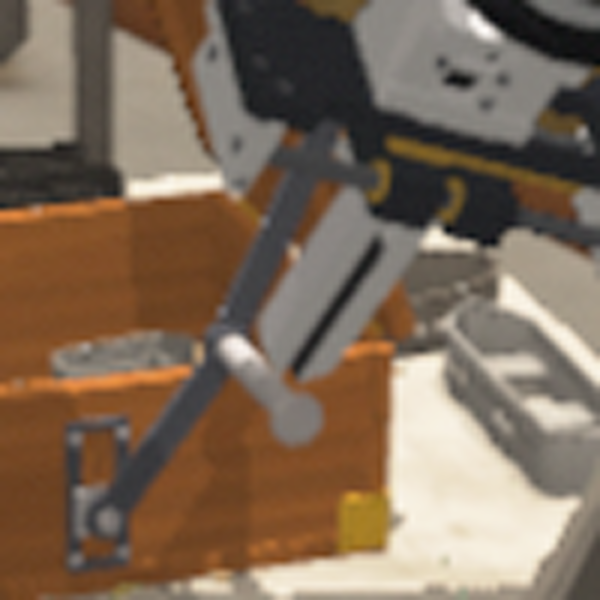

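View pics/w5c.png

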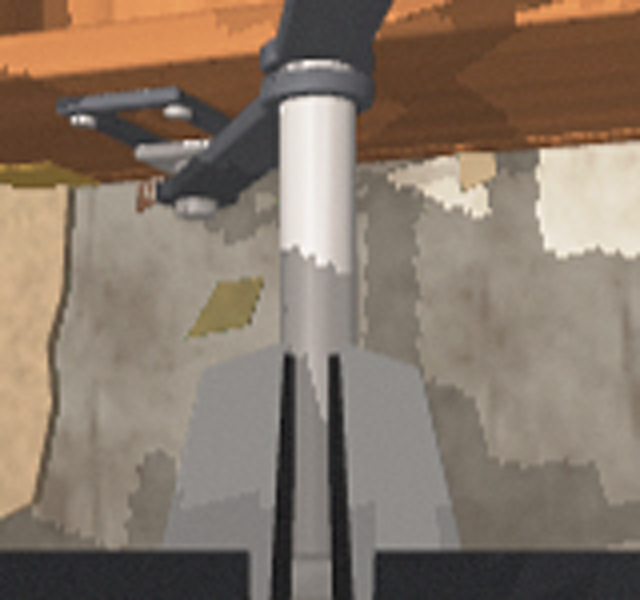

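```bash
python3 - <<'E'
from h import *
rep()
s,p,M=state()
tip=p+8*M[:,0]
for n in ('wrist','side','top'):
    c=calibration(n); print(n,'tcp',proj(c,p),'tip',proj(c,tip),'bar158',proj(c,c2w((20,-158,107))),'knob',proj(c,c2w((20,-186,107))))
print(w2c(tip),M[:,0])
c=calibration('wrist');f,C,q=cam(c);print('cam in tool',M.T@(q-p)); print(M.T@C)
E
```

```text
t 4.83 tcp [ 583.4 -112.5   97.8] chest [  16.5 -153.3   97.8] F [ 0.3 -0.4  0.3] Fc [ 0.4 -0.3  0.3] gap 4.7 q [-0.43  0.73  1.18  0.36  1.65 -0.17]
wrist tcp (np.float64(277.5497451468295), np.float64(247.79670566315193)) tip (np.float64(277.5392830224347), np.float64(243.44239994829)) bar158 (np.float64(277.8885510688469), np.float64(254.420058336805)) knob (np.float64(277.94656052926666), np.float64(303.17980405545836))
side tcp (np.float64(292.9595745436166), np.float64(247.09445481159202)) tip (np.float64(291.38824779354064), np.float64(249.42182324244789)) bar158 (np.float64(295.20122361223866), np.float64(243.94782537378876)) knob (np.float64(299.6376968014527), np.float64(248.74845450834835))
top tcp (np.float64(280.72509090088647), np.float64(194.83944059335855)) tip (np.float64(279.26122420548296), np.float64(196.10083866365605)) bar158 (np.float64(282.8059457476296), np.float64(193.0441093353658)) knob (np.float64(294.4113814990167), np.float64(195.32101268621605))
[  14.0543 -149.9476   90.9794] [-0.2035  0.4792 -0.8538]
cam in tool [-202.6717   -0.1315  -75.3929]
[[-0.0005 -0.2584  0.966 ]
 [ 1.     -0.0007  0.0003]
 [ 0.0006  0.966   0.2584]]
```

View pics/wrist5.png

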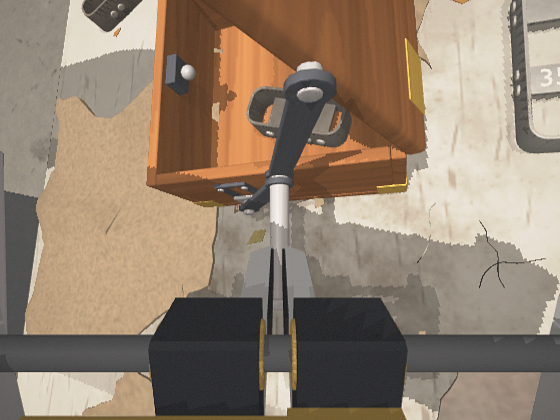

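View pics/top5.png

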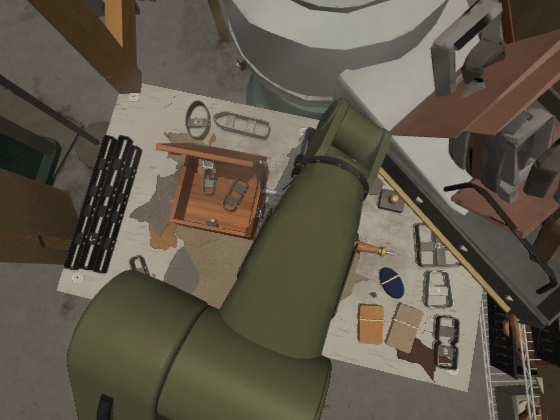

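```bash
python3 - <<'E'
from h import *
s,p,M=state()
S=calibration('side');w=calibration('wrist')
for a in (8,0,-8,-11,-16,-24,-32):
    print(a,[np.round(proj(S,p+a*M[:,0]+k*M[:,2]),1) for k in (0,8)],[np.round(proj(w,p+a*M[:,0]-k*M[:,2]),1) for k in (0,8)])
im=cv2.imread('pics/side5.png')
crop(im,270,210,50,50,12,'s5d.png')
E
```

```text
8 [array([291.4, 249.4]), array([292., 252.])] [array([277.5, 243.4]), array([277.5, 231.6])]
0 [array([293. , 247.1]), array([293.6, 249.7])] [array([277.5, 247.8]), array([277.5, 235.6])]
-8 [array([294.5, 244.7]), array([295.2, 247.3])] [array([277.6, 252.5]), array([277.6, 239.8])]
-11 [array([295.1, 243.9]), array([295.8, 246.5])] [array([277.6, 254.3]), array([277.6, 241.5])]
-16 [array([296.1, 242.4]), array([296.8, 245. ])] [array([277.6, 257.5]), array([277.6, 244.4])]
-24 [array([297.7, 240. ]), array([298.4, 242.6])] [array([277.6, 263. ]), array([277.6, 249.4])]
-32 [array([299.4, 237.6]), array([300. , 240.2])] [array([277.6, 268.9]), array([277.6, 254.8])]
```

View pics/s5d.png

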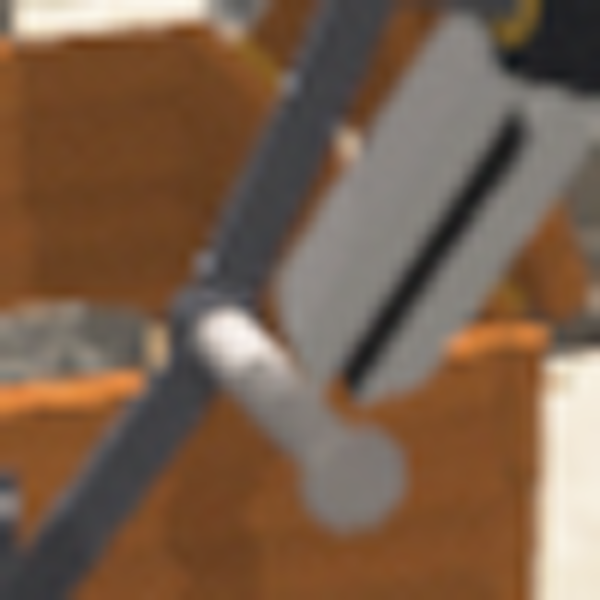

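The side and wrist views agree that the real fingertips are about 23 mm behind the reported TCP. The side view has the tip at (299,243), which corresponds to a≈-24 mm, and the wrist view has v≈247. So the fingers closed just above the bar, and nothing was touched. The tool is about 31 mm shorter than stated, so I'll open, advance further, and use this offset from here on.

```bash
python3 -m handwheel '[[0,0,0,0,0,0,0.4],[0,0,0,0,0,0,0.4],[0,0,0,0,0,0,0.4]]' 6;  python3 -m handwheel '[[0,0,0,0.04,0,0,0.4],[0,0,0,0.09,0,0,0.4],[0,0,0,0.09,0,0,0.4],[0,0,0,0.09,0,0,0.4]]' ; python3 - <<'E'
from h import *
rep()
s,p,M=state(); print('bar in tool', M.T@(c2w((20,-158,107))-p))
for n in ('wrist','side'): cv2.imwrite(f'pics/{n}6.png',camera(n)[:,:,::-1])
a=cv2.resize(cv2.imread('pics/side6.png')[210:260,270:320],(400,400),interpolation=2)
b=cv2.resize(cv2.imread('pics/wrist6.png')[170:310,210:350],(400,400),interpolation=2)
cv2.imwrite('pics/m6.png',np.hstack([a,b]))
E
```

```text
clock: 5.2
eef_pos: [583.4, -112.5, 97.8]
eef_rot: [-2.436, 1.023, 1.972]
wrist_force: [-0.8, 1.2, -0.3]
finger_gap: 31.2
clock: 5.7
eef_pos: [578.0, -99.5, 74.9]
eef_rot: [-2.436, 1.023, 1.972]
wrist_force: [0.1, -0.1, -0.1]
finger_gap: 37.5
t 5.7 tcp [578.  -99.5  74.9] chest [   8.3 -141.9   74.9] F [ 0.1 -0.1 -0.1] Fc [ 0.1 -0.1 -0.1] gap 37.5 q [-0.41  0.73  1.24  0.36  1.59 -0.18]
bar in tool [-37.7872   0.1628   0.2101]
```

View pics/m6.png

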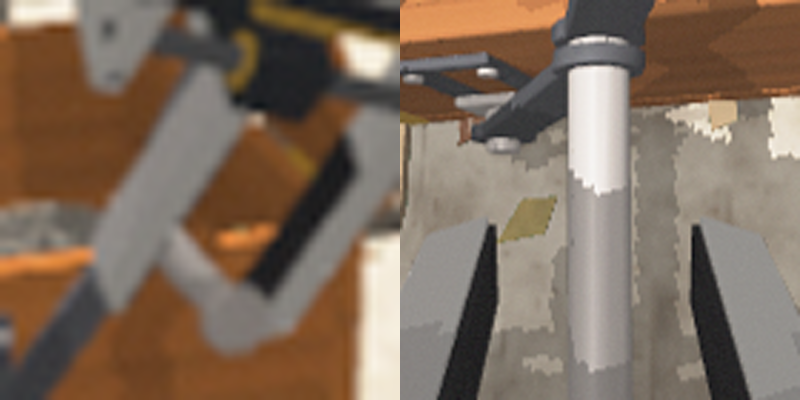

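The fingers now straddle the bar in both views. Closing.

```bash
python3 -m handwheel '[[0,0,0,0,0,0,0.2],[0,0,0,0,0,0,0.1],[0,0,0,0,0,0,0.08],[0,0,0,0,0,0,0.08],[0,0,0,0,0,0,0.08]]' 6; python3 - <<'E'
from h import *
rep()
E
```

```text
clock: 6.42
eef_pos: [578.3, -99.8, 75.2]
eef_rot: [-2.438, 1.024, 1.971]
wrist_force: [2.0, -1.3, 0.6]
finger_gap: 11.7
t 6.42 tcp [578.3 -99.8  75.2] chest [   8.7 -142.1   75.2] F [ 2.  -1.3  0.6] Fc [ 2.2 -0.8  0.6] gap 11.7 q [-0.41  0.73  1.23  0.37  1.59 -0.18]
```

Gripped at 11.7 mm with small forces. Next I'll work out the arc and the lid angle along it, and fit a rough arm model to check the tilts can be reached.

```bash
cat > plan.py <<'E'
from h import *
from scipy.optimize import least_squares,brentq
# rough arm model
D=[([1.267,.3005,1.5216,0,1.3207,-.0666],[128.95,534.35,181.8]),([.76,-.02,1.61,0,1.55,.31],[291.3,328.9,300.9]),([0,-.07,1.61,.17,1.56,.23],[429.8,87.2,329.6]),([-.58,.29,1.33,.41,1.67,-.34],[520.5,-160.7,297.9]),([-.47,.75,.97,.35,1.85,-.14],[602,-153.8,171.1]),([-.43,.73,1.18,.36,1.65,-.17],[583.4,-112.5,97.8]),([-.41,.73,1.24,.36,1.59,-.18],[578,-99.5,74.9])]
def fk(k,q):
    a1,h,a2,e,a3,L=k; Y=lambda a:R.from_euler('y',a).as_matrix(); Z=lambda a:R.from_euler('z',a).as_matrix()
    M=Z(q[0]);p=M@[a1,0,h]; M=M@Y(q[1]);p=p+M@[0,0,a2]; M=M@Y(q[2]);p=p+M@[e,0,a3]; M=M@Z(q[3])@Y(q[4]);p=p+M@[0,0,L]; M=M@Z(q[5])
    return p,M
fit=least_squares(lambda k:np.concatenate([fk(k,q)[0]-np.array(p) for q,p in D]),[0,300,400,0,350,250],loss='soft_l1')
K=fit.x
LO=np.array([-3.03,-.79,.23,-1.04,0,-2.55]);HI=np.array([3.03,2.21,2.52,4.18,3.07,2.55])
_,M6=fk(K,np.zeros(6))
s0=telemetry.read_state()
def T0(): # tool axes from model flange: constant
    s,p,M=state(); return fk(K,s['joints'])[1].T@M
def ik(p,M,q0,TA):
    f=lambda q:np.r_[(fk(K,q)[0]-p)/100,(R.from_matrix((fk(K,q)[1]@TA).T@M).as_rotvec())]
    r=least_squares(f,np.clip(q0,LO+.001,HI-.001),bounds=(LO,HI)); return r.x,np.linalg.norm(r.fun)
FOOT=np.array([-30,FZ]); 
def lid(th):  # elevation of pivot point above level, deg
    k=FOOT+82.4*np.array([np.cos(th),np.sin(th)]); H=np.array([95,90.]); rp=110.
    v=k-H; d=np.hypot(*v); c=(rp**2+d**2-100.6**2)/(2*rp*d)
    if abs(c)>1: return np.nan
    return np.degrees(np.pi-np.arctan2(v[1],v[0])+np.arccos(c))
E
python3 - <<'E'
from plan import *
print(K.round(1),fit.cost, np.abs(fit.fun).max())
TA=T0();print(TA.round(2))
for d in range(51,168,6): print(d,lid(np.radians(d)))
s,p,M=state(); q=s['joints']
for th,ti in [(53,20),(70,10),(90,0),(110,-10),(130,-22),(150,-36),(163,-45)]:
    Mo=orient(ti,25);t=np.radians(th); G=c2w((-30+82.4*np.cos(t),-158,FZ+82.4*np.sin(t)))
    q,e=ik(G+37.8*Mo[:,0],Mo,q,TA); print(th,ti,q.round(2),round(e,4))
E
```

```text
[  5.9 270.8 496.   63.6 439.3 393.2] 134.98355462930584 39.13829642998181
[[-0. -1.  0.]
 [ 0. -0. -1.]
 [ 1. -0.  0.]]
51 73.99865086365858
57 74.90797948979441
63 74.58143768932604
69 73.28441074662443
75 71.2270612085245
81 68.57071328106801
87 65.43785283808036
93 61.92135244755996
99 58.091804815091365
105 54.00299406586901
111 49.69583335622312
117 45.201097786290724
123 40.541188140492565
129 35.73103215193726
135 30.778052884931494
141 25.680823129127134
147 380.425317764433
153 374.9756722035119
159 369.249190149557
165 363.0293290175753
53 20 [-0.41  0.74  1.23  0.37  1.59 -0.18] 0.0
70 10 [-0.43  0.58  1.44  0.4   1.4  -0.29] 0.0
90 0 [-0.47  0.44  1.66  0.46  1.19 -0.44] 0.0
110 -10 [-0.51  0.32  1.87  0.57  0.99 -0.64] 0.0
130 -22 [-0.57  0.24  2.1   0.81  0.78 -1.02] 0.0
150 -36 [-0.66  0.27  2.32  1.36  0.67 -1.75] 0.0
163 -45 [-0.73  0.39  2.43  1.76  0.77 -2.32] 0.0
```

```bash
cat >> plan.py <<'E'
BT=np.array([-37.8,0,0])   # bar in tool
def tilt_of(d): return np.interp(d,[53,90,163],[20,0,-30])
def pose(d,lean=25,dr=0,tilt=None):
    t=np.radians(d); Mo=orient(tilt_of(d) if tilt is None else tilt,lean)
    G=c2w((-30+(82.4+dr)*np.cos(t),-158,FZ+(82.4+dr)*np.sin(t))); return G-Mo@BT,Mo
def now(lean=25):
    s,p,M=state(); g=w2c(p+M@BT); v=g[[0,2]]-FOOT; th=np.degrees(np.arctan2(v[1],v[0]))
    F=Rc.T@s['wrist_force']; er=v/np.hypot(*v); et=np.array([-er[1],er[0]])
    print('t',round(s['clock'],2),'bar',g.round(1),'theta',round(th,1),'r',round(np.hypot(*v),1),'lid',round(lid(np.radians(th))%360,1),'Fc',F.round(1),'Frad',round(er@F[[0,2]],1),'Ftan',round(et@F[[0,2]],1),'gap',round(s['finger_gap'],1))
    return th
def rows(ds,grip,**k):
    for d in ds: print(d,'['+','.join(f'{x:.4f}' for x in rel(*pose(d,**k)))+f',{grip}]')
E
python3 - <<'E'
from plan import *
TA=T0(); s,p,M=state(); q=s['joints']
for d in (53,70,90,110,130,150,163): q,e=ik(*pose(d),q,TA); print(d,q.round(2),round(e,4))
now(); rows([53,56,59,62,65,68],.05)
E
```

```text
53 [-0.41  0.74  1.23  0.37  1.59 -0.18] 0.0
70 [-0.43  0.59  1.43  0.39  1.41 -0.29] 0.0
90 [-0.47  0.44  1.66  0.46  1.19 -0.44] 0.0
110 [-0.5   0.33  1.85  0.54  1.02 -0.61] 0.0
130 [-0.55  0.26  2.02  0.69  0.86 -0.85] 0.0
150 [-0.6   0.25  2.18  0.95  0.71 -1.21] 0.0
163 [-0.64  0.29  2.27  1.2   0.66 -1.54] 0.0
t 6.42 bar [  20.2 -158.   107.5] theta 53.1 r 83.6 lid 74.5 Fc [ 2.2 -0.8  0.6] Frad 1.8 Ftan -1.4 gap 11.7
53 [0.0007,0.0005,-0.0018,0.0035,-0.0016,0.0013,0.05]
56 [-0.0031,0.0005,0.0064,-0.0001,-0.0122,-0.0004,0.05]
59 [-0.0069,0.0005,0.0145,-0.0031,-0.0230,-0.0018,0.05]
62 [-0.0107,0.0005,0.0227,-0.0055,-0.0340,-0.0029,0.05]
65 [-0.0145,0.0005,0.0309,-0.0073,-0.0450,-0.0037,0.05]
68 [-0.0183,0.0005,0.0390,-0.0086,-0.0562,-0.0043,0.05]
```

```bash
python3 -m handwheel '[[-0.004,0,0.008,-0.003,-0.011,-0.001,0.05],[-0.007,0,0.016,-0.005,-0.021,-0.002,0.05],[-0.011,0,0.024,-0.007,-0.032,-0.003,0.05],[-0.011,0,0.024,-0.007,-0.032,-0.003,0.05]]' 8; python3 - <<'E'
from plan import *
now();rows([60,62,65,68,71,74,77],.05)
E
```

```text
clock: 6.92
eef_pos: [569.9, -97.9, 81.2]
eef_rot: [-2.579, 1.069, 1.848]
wrist_force: [2.0, -1.1, 2.8]
finger_gap: 11.8
t 6.92 bar [   8.8 -158.1  114.3] theta 62.2 r 83.3 lid 74.7 Fc [ 2.2 -0.6  2.8] Frad 3.5 Ftan -0.6 gap 11.8
60 [0.0029,0.0006,-0.0069,0.0050,0.0068,0.0017,0.05]
62 [0.0004,0.0006,-0.0015,0.0029,-0.0003,0.0008,0.05]
65 [-0.0034,0.0006,0.0067,0.0002,-0.0112,-0.0005,0.05]
68 [-0.0072,0.0006,0.0148,-0.0018,-0.0221,-0.0014,0.05]
71 [-0.0110,0.0006,0.0230,-0.0033,-0.0332,-0.0021,0.05]
74 [-0.0148,0.0006,0.0312,-0.0042,-0.0444,-0.0025,0.05]
77 [-0.0186,0.0006,0.0393,-0.0045,-0.0555,-0.0026,0.05]
```

```bash
python3 - <<'E'
from plan import *
rows([65,68,71,74,77],.05,dr=1.5)
E
```

```text
65 [-0.0034,0.0006,0.0067,-0.0042,-0.0103,-0.0025,0.05]
68 [-0.0072,0.0006,0.0148,-0.0063,-0.0215,-0.0035,0.05]
71 [-0.0110,0.0006,0.0230,-0.0078,-0.0329,-0.0042,0.05]
74 [-0.0148,0.0006,0.0312,-0.0087,-0.0443,-0.0046,0.05]
77 [-0.0186,0.0006,0.0393,-0.0090,-0.0557,-0.0047,0.05]
```

```bash
python3 -m handwheel '[[-0.003,0.001,0.007,-0.004,-0.010,-0.0025,0.05],[-0.007,0.001,0.015,-0.006,-0.0215,-0.0035,0.05],[-0.011,0.001,0.023,-0.008,-0.033,-0.004,0.05],[-0.015,0.001,0.031,-0.009,-0.044,-0.0045,0.05],[-0.015,0.001,0.031,-0.009,-0.044,-0.0045,0.05]]'; python3 - <<'E'
from plan import *
now();rows([77,80,83,86,89],.05,dr=1.5)
for n in ('side',): cv2.imwrite(f'pics/{n}7.png',camera(n)[:,:,::-1])
crop(cv2.imread('pics/side7.png'),220,120,190,170,4,'s7c.png')
now()
E
```

```text
clock: 7.55
eef_pos: [557.5, -95.0, 87.6]
eef_rot: [-2.796, 1.109, 1.657]
wrist_force: [-1.0, 0.5, -1.5]
finger_gap: 11.5
t 7.55 bar [  -7.5 -158.1  121.4] theta 74.4 r 83.8 lid 71.5 Fc [-1.   0.2 -1.5] Frad -1.7 Ftan 0.6 gap 11.5
77 [-0.0036,-0.0004,0.0084,-0.0013,-0.0092,-0.0009,0.05]
80 [-0.0075,-0.0004,0.0166,-0.0020,-0.0206,-0.0013,0.05]
83 [-0.0113,-0.0004,0.0248,-0.0022,-0.0320,-0.0014,0.05]
86 [-0.0151,-0.0004,0.0329,-0.0017,-0.0434,-0.0012,0.05]
89 [-0.0189,-0.0004,0.0411,-0.0007,-0.0547,-0.0007,0.05]
t 7.6 bar [  -7.3 -158.1  121.3] theta 74.3 r 83.8 lid 71.5 Fc [-1.  -0.4 -1.3] Frad -1.5 Ftan 0.6 gap 11.7
```

View pics/s7c.png

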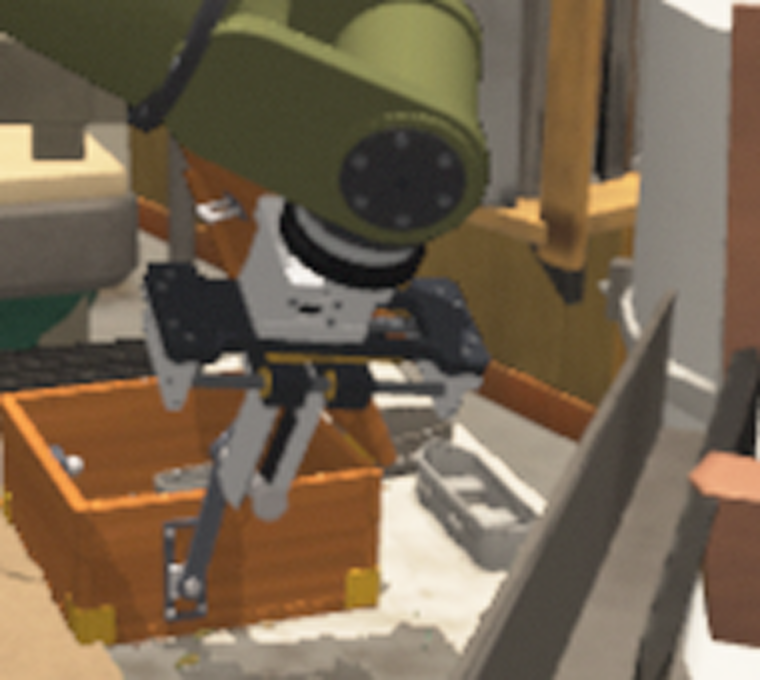

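The side view shows the bar held between the pads. The stay is past centre and the foot hasn't moved. Forces are within 2 N, so I'll continue.

```bash
python3 -m handwheel '[[-0.0036,0,0.0084,0,-0.0092,0,0.05],[-0.0075,0,0.0166,-0.001,-0.0206,-0.001,0.05],[-0.0113,0,0.0248,-0.001,-0.032,-0.001,0.05],[-0.0151,0,0.033,-0.001,-0.0434,-0.001,0.05],[-0.0189,0,0.041,0,-0.0547,0,0.05],[-0.0189,0,0.041,0,-0.0547,0,0.05]]'; python3 - <<'E'
from plan import *
now();rows([92,95,98,101,104],.05,dr=1.2)
E
```

```text
clock: 8.35
eef_pos: [541.2, -91.2, 90.0]
eef_rot: [-3.116, 1.133, 1.367]
wrist_force: [-1.6, 0.0, 0.7]
finger_gap: 12.0
t 8.35 bar [ -29.1 -158.1  124.2] theta 89.3 r 83.5 lid 64.1 Fc [-1.6 -0.3  0.7] Frad 0.7 Ftan 1.6 gap 12.0
92 [-0.0033,-0.0005,0.0072,0.0002,-0.0100,-0.0002,0.05]
95 [-0.0062,-0.0005,0.0134,0.0010,-0.0221,0.0002,0.05]
98 [-0.0091,-0.0005,0.0196,0.0025,-0.0341,0.0009,0.05]
101 [-0.0120,-0.0005,0.0259,0.0047,-0.0461,0.0019,0.05]
104 [-0.0149,-0.0005,0.0321,0.0075,-0.0578,0.0032,0.05]
```

```bash
python3 -m handwheel '[[-0.0033,0,0.0072,0,-0.01,0,0.05],[-0.0062,0,0.0134,0.001,-0.0221,0,0.05],[-0.0091,0,0.0196,0.0025,-0.034,0.001,0.05],[-0.012,0,0.026,0.0047,-0.046,0.002,0.05],[-0.015,0,0.032,0.0075,-0.058,0.003,0.05],[-0.015,0,0.032,0.0075,-0.058,0.003,0.05]]'; python3 - <<'E'
from plan import *
now();rows([107,110,113,116,119],.05,dr=1.2)
E
```

```text
clock: 9.1
eef_pos: [523.5, -87.0, 87.5]
eef_rot: [2.91, 1.123, 1.135]
wrist_force: [-3.3, -0.5, -1.6]
finger_gap: 11.6
t 9.1 bar [ -51.  -158.   121.6] theta 104.6 r 83.6 lid 54.3 Fc [-3.1 -1.2 -1.6] Frad -0.7 Ftan 3.4 gap 11.6
107 [-0.0029,-0.0005,0.0065,0.0018,-0.0091,0.0010,0.05]
110 [-0.0058,-0.0005,0.0127,0.0046,-0.0209,0.0023,0.05]
113 [-0.0087,-0.0005,0.0189,0.0081,-0.0325,0.0039,0.05]
116 [-0.0116,-0.0005,0.0251,0.0122,-0.0438,0.0058,0.05]
119 [-0.0145,-0.0005,0.0313,0.0169,-0.0549,0.0080,0.05]
```

```bash
python3 -m handwheel '[[-0.003,0,0.0065,0.002,-0.009,0.001,0.05],[-0.006,0,0.0127,0.0046,-0.021,0.0023,0.05],[-0.0087,0,0.019,0.008,-0.0325,0.004,0.05],[-0.0116,0,0.025,0.012,-0.044,0.006,0.05],[-0.0145,0,0.031,0.017,-0.055,0.008,0.05],[-0.0145,0,0.031,0.017,-0.055,0.008,0.05]]' 10; python3 - <<'E'
from plan import *
now();rows([122,125,128,131,134],.05,dr=1.2)
for n in ('side','wrist'): cv2.imwrite(f'pics/{n}8.png',camera(n)[:,:,::-1])
a=cv2.resize(cv2.imread('pics/side8.png')[120:290,220:390],(400,400),interpolation=2)
b=cv2.resize(cv2.imread('pics/wrist8.png')[0:420,70:490],(400,400),interpolation=2)
cv2.imwrite('pics/m8.png',np.hstack([a,b]))
E
```

```text
clock: 9.85
eef_pos: [507.3, -83.3, 79.9]
eef_rot: [2.683, 1.09, 0.932]
wrist_force: [-2.7, 0.2, -3.1]
finger_gap: 11.6
t 9.85 bar [ -71.2 -158.   113.4] theta 119.6 r 83.6 lid 43.2 Fc [-2.7 -0.4 -3.1] Frad -1.4 Ftan 3.9 gap 11.6
122 [-0.0029,-0.0005,0.0067,0.0035,-0.0085,0.0017,0.05]
125 [-0.0058,-0.0005,0.0129,0.0083,-0.0196,0.0039,0.05]
128 [-0.0087,-0.0005,0.0191,0.0137,-0.0304,0.0064,0.05]
131 [-0.0116,-0.0005,0.0254,0.0197,-0.0409,0.0092,0.05]
134 [-0.0145,-0.0005,0.0316,0.0262,-0.0510,0.0123,0.05]
```

View pics/m8.png

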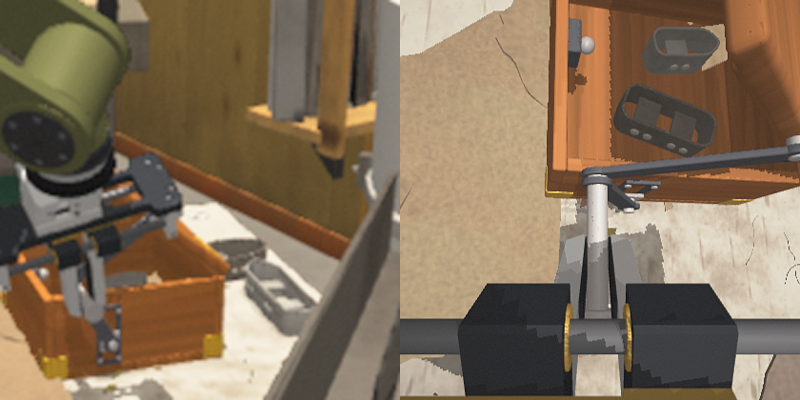

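```bash
python3 -m handwheel '[[-0.003,0,0.0067,0.0035,-0.0085,0.0017,0.05],[-0.006,0,0.013,0.008,-0.0196,0.004,0.05],[-0.0087,0,0.019,0.0135,-0.0304,0.0064,0.05],[-0.0116,0,0.0254,0.0195,-0.041,0.009,0.05],[-0.0145,0,0.0316,0.026,-0.051,0.012,0.05],[-0.0145,0,0.0316,0.026,-0.051,0.012,0.05]]' 12; python3 - <<'E'
from plan import *
now();rows([137,140,143,146,149],.05,dr=1.2)
E
```

```text
clock: 10.7
eef_pos: [494.0, -80.2, 67.9]
eef_rot: [2.487, 1.038, 0.76]
wrist_force: [-2.4, 1.4, -5.1]
finger_gap: 11.5
t 10.7 bar [ -88.4 -158.   100.4] theta 134.3 r 83.6 lid 31.3 Fc [-2.7  0.9 -5.1] Frad -1.8 Ftan 5.5 gap 11.5
137 [-0.0031,-0.0005,0.0065,0.0053,-0.0089,0.0028,0.05]
140 [-0.0060,-0.0005,0.0127,0.0119,-0.0190,0.0059,0.05]
143 [-0.0089,-0.0005,0.0189,0.0191,-0.0287,0.0093,0.05]
146 [-0.0118,-0.0005,0.0251,0.0268,-0.0380,0.0129,0.05]
149 [-0.0147,-0.0005,0.0313,0.0350,-0.0468,0.0167,0.05]
```

```bash
python3 - <<'E'
from plan import *
rows([137,140,143,146,149],.05,dr=0.7)
E
```

```text
137 [-0.0031,-0.0005,0.0065,0.0066,-0.0081,0.0034,0.05]
140 [-0.0060,-0.0005,0.0127,0.0132,-0.0181,0.0065,0.05]
143 [-0.0089,-0.0005,0.0189,0.0204,-0.0278,0.0098,0.05]
146 [-0.0118,-0.0005,0.0251,0.0280,-0.0370,0.0134,0.05]
149 [-0.0147,-0.0005,0.0313,0.0361,-0.0457,0.0172,0.05]
```

```bash
python3 -m handwheel '[[-0.003,0,0.0065,0.006,-0.0084,0.003,0.05],[-0.006,0,0.0127,0.013,-0.0184,0.006,0.05],[-0.009,0,0.019,0.02,-0.028,0.0098,0.05],[-0.012,0,0.025,0.028,-0.037,0.0134,0.05],[-0.0147,0,0.0313,0.036,-0.0457,0.0172,0.05],[-0.0147,0,0.0313,0.036,-0.0457,0.0172,0.05]]' 14; python3 - <<'E'
from plan import *
now();rows([151,153,155,157,159,161],.05,dr=0.7)
for n in ('side','wrist'): cv2.imwrite(f'pics/{n}9.png',camera(n)[:,:,::-1])
a=cv2.resize(cv2.imread('pics/side9.png')[120:290,180:350],(400,400),interpolation=2)
b=cv2.resize(cv2.imread('pics/wrist9.png')[0:420,70:490],(400,400),interpolation=2)
cv2.imwrite('pics/m9.png',np.hstack([a,b]))
E
```

```text
clock: 11.45
eef_pos: [484.6, -78.0, 51.9]
eef_rot: [2.328, 0.972, 0.625]
wrist_force: [-0.8, 0.4, -6.1]
finger_gap: 11.4
t 11.45 bar [-101.5 -158.    83.1] theta 149.3 r 83.2 lid 18.3 Fc [-0.8  0.2 -6.1] Frad -2.4 Ftan 5.7 gap 11.4
151 [-0.0022,-0.0005,0.0044,0.0045,-0.0046,0.0023,0.05]
153 [-0.0041,-0.0005,0.0086,0.0099,-0.0106,0.0048,0.05]
155 [-0.0060,-0.0005,0.0127,0.0154,-0.0164,0.0074,0.05]
157 [-0.0080,-0.0005,0.0168,0.0212,-0.0220,0.0101,0.05]
159 [-0.0099,-0.0005,0.0210,0.0272,-0.0273,0.0129,0.05]
161 [-0.0118,-0.0005,0.0251,0.0333,-0.0324,0.0157,0.05]
```

View pics/m9.png

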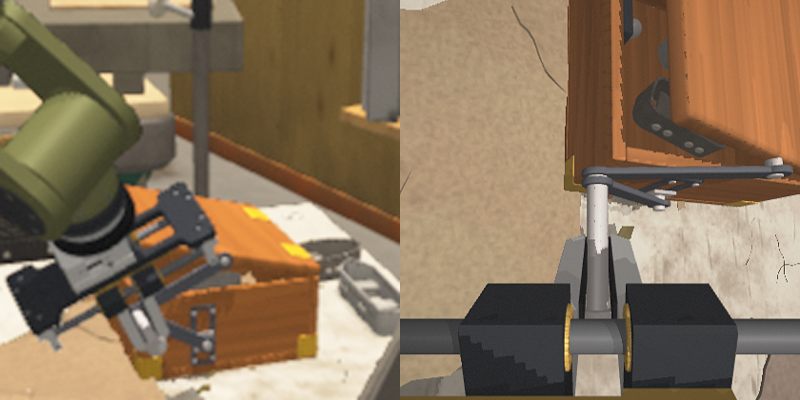

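The lid is nearly down, at about 18°, and the knee is at the front with the bar still held. I'll continue slowly to the catch.

```bash
python3 -m handwheel '[[-0.002,0,0.0044,0.0045,-0.0046,0.0023,0.05],[-0.004,0,0.0086,0.01,-0.0106,0.0048,0.05],[-0.006,0,0.0127,0.0154,-0.0164,0.0074,0.05],[-0.008,0,0.017,0.021,-0.022,0.01,0.05],[-0.01,0,0.021,0.027,-0.0273,0.013,0.05],[-0.01,0,0.021,0.027,-0.0273,0.013,0.05]]' 14; python3 - <<'E'
from plan import *
now();rows([160,161,162,163,164,165],.05,dr=0.7)
E
```

```text
clock: 12.3
eef_pos: [481.0, -77.3, 40.4]
eef_rot: [2.237, 0.922, 0.552]
wrist_force: [-0.7, 1.0, -6.7]
finger_gap: 11.6
t 12.3 bar [-107.4 -158.1   70.5] theta 158.9 r 83.0 lid 9.4 Fc [-0.9  0.8 -6.7] Frad -1.6 Ftan 6.6 gap 11.6
160 [-0.0008,-0.0005,0.0022,0.0031,-0.0035,0.0011,0.05]
161 [-0.0018,-0.0005,0.0043,0.0060,-0.0062,0.0025,0.05]
162 [-0.0028,-0.0005,0.0063,0.0090,-0.0089,0.0039,0.05]
163 [-0.0037,-0.0005,0.0084,0.0120,-0.0116,0.0053,0.05]
164 [-0.0037,-0.0005,0.0084,0.0151,-0.0150,0.0067,0.05]
165 [-0.0037,-0.0005,0.0084,0.0183,-0.0183,0.0082,0.05]
```

```bash
python3 -m handwheel '[[-0.001,0,0.002,0.003,-0.0035,0.001,0.05],[-0.002,0,0.0043,0.006,-0.006,0.0025,0.05],[-0.003,0,0.006,0.009,-0.009,0.004,0.05],[-0.003,0,0.006,0.009,-0.009,0.004,0.05]]'; python3 - <<'E'
from plan import *
now();rows([162,163,164,165,166],.05,dr=0.7)
E
```

```text
clock: 12.8
eef_pos: [480.8, -77.4, 37.4]
eef_rot: [2.21, 0.906, 0.531]
wrist_force: [-2.9, 0.8, 5.0]
finger_gap: 11.4
t 12.8 bar [-108.3 -158.2   67.1] theta 161.3 r 82.6 lid 6.9 Fc [-3.   0.1  5. ] Frad 4.4 Ftan -3.8 gap 11.4
162 [0.0004,-0.0006,-0.0003,0.0012,-0.0035,-0.0000,0.05]
163 [-0.0006,-0.0006,0.0017,0.0042,-0.0062,0.0014,0.05]
164 [-0.0006,-0.0006,0.0017,0.0072,-0.0097,0.0028,0.05]
165 [-0.0006,-0.0006,0.0017,0.0103,-0.0131,0.0042,0.05]
166 [-0.0006,-0.0006,0.0017,0.0134,-0.0165,0.0057,0.05]
```

The tangential force has reversed from +6.6 N to -3.8 N, so the catch now carries the lid. Releasing.

```bash
python3 -m handwheel '[[0,0,0,0,0,0,0.15],[0,0,0,0,0,0,0.25],[0,0,0,0,0,0,0.35],[0,0,0,0,0,0,0.4],[0,0,0,0,0,0,0.4]]'; python3 - <<'E'
from plan import *
now()
for n in ('side','wrist'): cv2.imwrite(f'pics/{n}10.png',camera(n)[:,:,::-1])
a=cv2.resize(cv2.imread('pics/side10.png')[120:290,180:350],(400,400),interpolation=2)
b=cv2.resize(cv2.imread('pics/wrist10.png')[0:420,70:490],(400,400),interpolation=2)
cv2.imwrite('pics/m10.png',np.hstack([a,b]))
E
```

```text
clock: 13.42
eef_pos: [480.9, -77.4, 37.4]
eef_rot: [2.21, 0.906, 0.531]
wrist_force: [-0.8, 0.5, 0.4]
finger_gap: 37.9
t 13.43 bar [-108.3 -158.2   67.1] theta 161.3 r 82.6 lid 6.9 Fc [-0.9  0.3  0.4] Frad 0.9 Ftan -0.1 gap 37.9
```

View pics/m10.png

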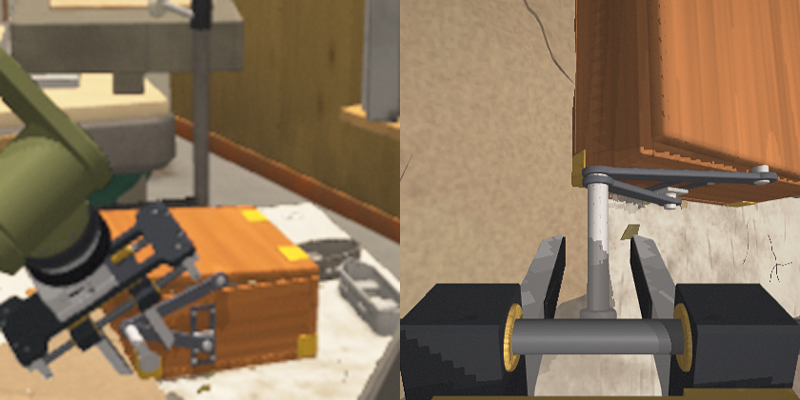

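The lid is resting on the catch and the bar is free. Backing out.

```bash
python3 -m handwheel '[[0,0,0,-0.1,0,0,0.4],[0,0,0,-0.25,0,0,0.4],[0,0,0,-0.4,0,0,0.4],[0,0,0,-0.4,0,0,0.4],[0,0,0,-0.4,0,0,0.4]]'; python3 - <<'E'
from plan import *
rep()
Mo=orient(0,0); P=c2w((-80,0,0)); print(P, rel([P[0]-50,P[1]-60,280],Mo))
TA=T0(); s,p,M=state()
print(ik(np.r_[P[:2],120],Mo,np.array([.1,.3,1.6,0,1.2,.3]),TA))
E
```

```text
clock: 14.15
eef_pos: [417.1, -114.7, 131.3]
eef_rot: [2.211, 0.906, 0.531]
wrist_force: [0.4, 0.0, -0.9]
finger_gap: 38.0
t 14.15 tcp [ 417.1 -114.7  131.3] chest [-145.1 -192.9  131.3] F [ 0.4  0.  -0.9] Fc [ 0.4  0.1 -0.9] gap 38.0 q [-0.78 -0.04  2.2   0.81  0.97 -1.14]
[523.8704  58.6161   0.    ] [ 0.0362 -0.1363 -0.1621 -0.171   0.3319 -0.5337]
(array([ 0.1114,  0.2927,  1.6855, -0.    ,  1.1634,  0.3383]), np.float64(1.3987772601664182e-14))
```

```bash
python3 -m handwheel '[[0.036,-0.136,-0.162,-0.171,0.332,-0.534,0.1],[0.036,-0.136,-0.162,-0.171,0.332,-0.534,0.1],[0.036,-0.136,-0.162,-0.171,0.332,-0.534,0.0],[0.036,-0.136,-0.162,-0.171,0.332,-0.534,0.0],[0.036,-0.136,-0.162,-0.171,0.332,-0.534,0.0],[0.036,-0.136,-0.162,-0.171,0.332,-0.534,0.0],[0.036,-0.136,-0.162,-0.171,0.332,-0.534,0.0]]' 20; python3 - <<'E'
from plan import *
rep()
Mo=orient(0,0); P=c2w((-80,0,0)); print(rel([P[0],P[1],160],Mo))
for n in ('side','wrist','top'): cv2.imwrite(f'pics/{n}11.png',camera(n)[:,:,::-1])
E
```

```text
clock: 15.02
eef_pos: [473.7, -0.7, 278.0]
eef_rot: [-2.309, 1.568, 2.18]
wrist_force: [-0.8, 0.0, -0.2]
finger_gap: 0.1
t 15.03 tcp [473.7  -0.7 278. ] chest [-115.6  -69.   278. ] F [-0.8  0.  -0.2] Fc [-0.8 -0.2 -0.2] gap 0.1 q [-0.08  0.07  1.57  0.    1.5   0.14]
[ 0.001  -0.0006  0.0006  0.3935  0.12   -0.2291]
```

View pics/side11.png

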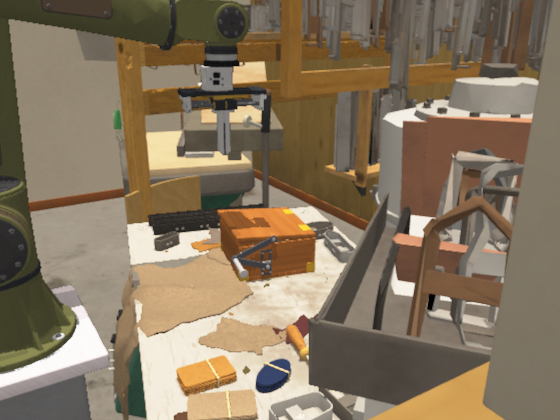

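View pics/wrist11.png

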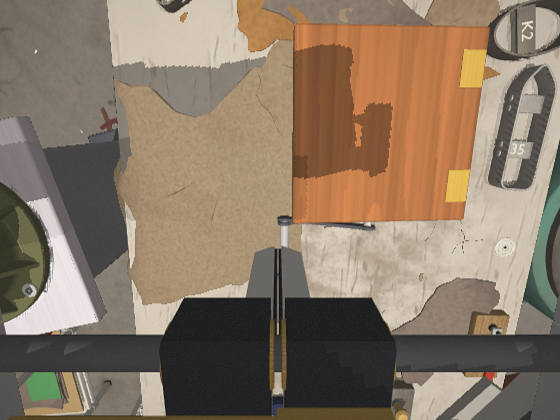

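The side view shows the lid resting almost shut and the bystanders unmoved. In the wrist view the lid spans u 293–490 and v 25–222. Moving above the press point.

```bash
python3 -m handwheel '[[0.001,0,0,0.1,0.12,-0.229,0],[0.001,0,0,0.2,0.12,-0.229,0],[0.001,0,0,0.3935,0.12,-0.229,0],[0.001,0,0,0.3935,0.12,-0.229,0],[0.001,0,0,0.3935,0.12,-0.229,0]]'; python3 - <<'E'
from plan import *
rep()
Mo=orient(0,0); P=c2w((-80,0,0)); print(rel([P[0],P[1],110],Mo))
S=calibration('side'); im=camera('side'); cv2.imwrite('pics/side12.png',im[:,:,::-1]); crop(im[:,:,::-1],200,110,150,150,4,'s12c.png')
s,p,M=state()
for a in (8,-23): print(a,(np.array(proj(S,p+a*M[:,0]))-[200,110])*4, 'on lid', (np.array(proj(S,c2w((-80,0,114))))-[200,110])*4)
E
```

```text
clock: 15.8
eef_pos: [524.6, 56.5, 163.5]
eef_rot: [2.452, 1.568, 0.65]
wrist_force: [0.5, -0.3, 0.7]
finger_gap: 0.8
t 15.8 tcp [524.6  56.5 163.5] chest [-78.9  -1.9 163.5] F [ 0.5 -0.3  0.7] Fc [ 0.6 -0.2  0.7] gap 0.8 q [0.04 0.26 1.61 0.   1.26 0.27]
[-0.0014 -0.0007 -0.0006  0.1783 -0.0042 -0.0059]
8 [139.7006 384.0897] on lid [138.3437 448.0408]
-23 [138.3521 335.3912] on lid [138.3437 448.0408]
```

View pics/s12c.png

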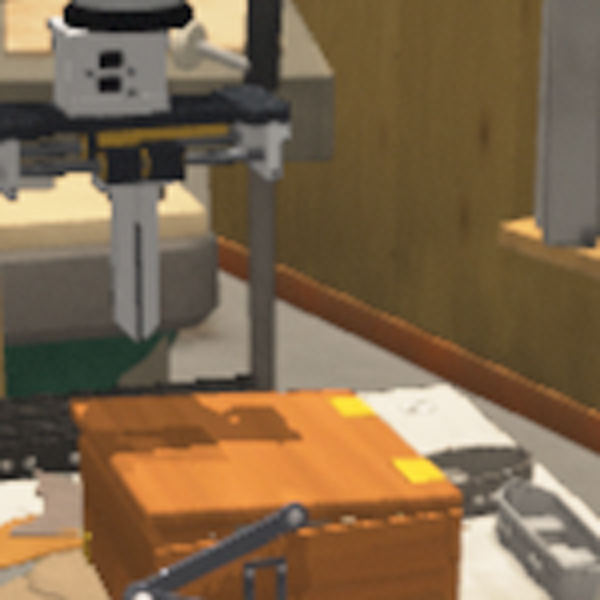

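The fingertip in the side view, at (138,338), matches the -23 mm offset. I expect contact at a TCP height of about 91 mm. Descending in stages.

```bash
python3 -m handwheel '[[0,0,0,0.08,-0.004,-0.006,0],[0,0,0,0.15,-0.004,-0.006,0],[0,0,0,0.17,-0.004,-0.006,0],[0,0,0,0.17,-0.004,-0.006,0]]'; python3 -m handwheel '[[0,0,0,0.01,0,0,0],[0,0,0,0.02,0,0,0],[0,0,0,0.03,0,0,0],[0,0,0,0.03,0,0,0]]';
```

```text
clock: 16.35
eef_pos: [524.9, 58.6, 114.2]
eef_rot: [2.148, 1.565, 0.346]
wrist_force: [-0.5, 0.6, 0.5]
finger_gap: 0.7
clock: 16.85
eef_pos: [524.8, 58.6, 105.0]
eef_rot: [2.185, 1.566, 0.383]
wrist_force: [0.5, -0.4, -0.1]
finger_gap: 0.8
```

```bash
python3 -m handwheel '[[0,0,0,0.01,0,0,0],[0,0,0,0.02,0,0,0],[0,0,0,0.03,0,0,0],[0,0,0,0.03,0,0,0]]'; python3 -m handwheel '[[0,0,0,0.003,0,0,0],[0,0,0,0.006,0,0,0],[0,0,0,0.006,0,0,0]]'
```

```text
clock: 17.35
eef_pos: [524.7, 58.6, 95.7]
eef_rot: [2.213, 1.566, 0.41]
wrist_force: [0.2, 0.6, 0.5]
finger_gap: 0.7
clock: 17.73
eef_pos: [524.7, 58.6, 93.9]
eef_rot: [2.222, 1.566, 0.42]
wrist_force: [-0.4, -0.9, 0.7]
finger_gap: 0.6
```

```bash
python3 -m handwheel '[[0,0,0,0.003,0,0,0],[0,0,0,0.006,0,0,0],[0,0,0,0.006,0,0,0]]'
```

```text
clock: 18.1
eef_pos: [524.6, 58.6, 92.0]
eef_rot: [2.23, 1.566, 0.428]
wrist_force: [0.3, -0.2, 0.8]
finger_gap: 0.5
```

```bash
python3 -m handwheel '[[0,0,0,0.003,0,0,0],[0,0,0,0.003,0,0,0]]';python3 -m handwheel '[[0,0,0,0.003,0,0,0],[0,0,0,0.003,0,0,0]]'
```

```text
clock: 18.35
eef_pos: [524.7, 58.6, 91.3]
eef_rot: [2.226, 1.566, 0.424]
wrist_force: [-0.9, -0.7, 3.3]
finger_gap: 0.3
clock: 18.6
eef_pos: [524.7, 58.7, 90.7]
eef_rot: [2.219, 1.566, 0.416]
wrist_force: [-2.8, -0.4, 5.7]
finger_gap: 0.8
```

Contact came at about 91.7 mm, as predicted. Pressing on in small steps.

```bash
python3 -m handwheel '[[0,0,0,0.003,0,0,0],[0,0,0,0.003,0,0,0]]';python3 -m handwheel '[[0,0,0,0.003,0,0,0],[0,0,0,0.003,0,0,0]]'
```

```text
clock: 18.85
eef_pos: [524.7, 58.7, 90.4]
eef_rot: [2.198, 1.566, 0.396]
wrist_force: [-4.2, -0.1, 9.1]
finger_gap: 0.6
clock: 19.1
eef_pos: [524.7, 58.7, 90.3]
eef_rot: [2.164, 1.565, 0.362]
wrist_force: [-5.1, -1.2, 11.4]
finger_gap: 0.3
```

```bash
python3 -m handwheel '[[0,0,0,0.004,0,0,0],[0,0,0,0.004,0,0,0]]'
```

```text
clock: 19.35
eef_pos: [524.7, 58.7, 90.1]
eef_rot: [2.139, 1.565, 0.337]
wrist_force: [-7.5, 0.4, 14.1]
finger_gap: 0.2
```

```bash
python3 -m handwheel '[[0,0,0,0.004,0,0,0]]'; python3 - <<'E'
from plan import *
rep(); s,p,M=state(); print(M[:,0])
cv2.imwrite('pics/side13.png',camera('side')[:,:,::-1]); crop(cv2.imread('pics/side13.png'),200,170,130,120,5,'s13c.png')
E
```

```text
clock: 19.48
eef_pos: [524.8, 58.7, 90.1]
eef_rot: [2.109, 1.565, 0.307]
wrist_force: [-8.4, -0.2, 12.8]
finger_gap: 0.1
t 19.48 tcp [524.8  58.7  90.1] chest [-79.2   0.3  90.1] F [-8.4 -0.2 12.8] Fc [-8.1 -2.1 12.8] gap 0.1 q [0.04 0.34 1.69 0.   1.1  0.27]
[ 0.0059  0.0019 -1.    ]
```

View pics/s13c.png

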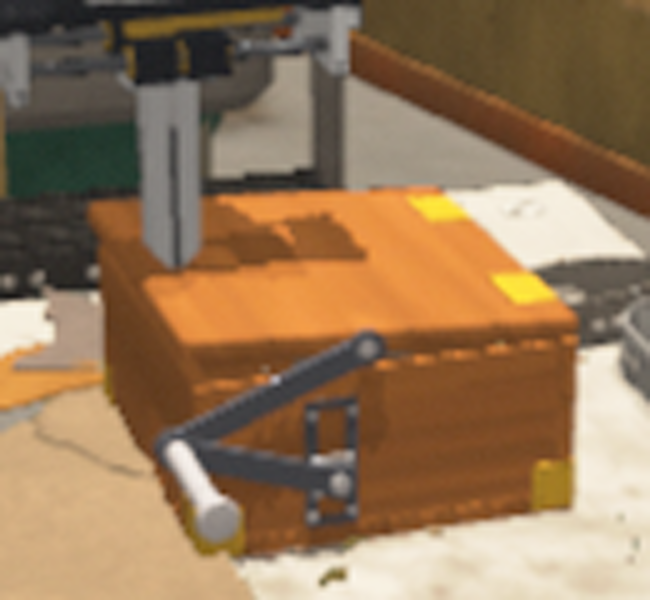

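```bash
python3 -m handwheel '[[0,0,0,0.005,-0.002,0,0],[0,0,0,0.005,-0.002,0,0]]'
```

```text
clock: 19.77
eef_pos: [524.3, 58.7, 88.6]
eef_rot: [2.06, 1.564, 0.258]
wrist_force: [1.4, -0.7, 3.2]
finger_gap: 0.5
```

```bash
python3 -m handwheel '[[0,0,0,0.005,-0.002,0,0],[0,0,0,0.005,-0.002,0,0]]'
```

```text
clock: 20.02
eef_pos: [523.6, 58.9, 86.8]
eef_rot: [2.085, 1.564, 0.283]
wrist_force: [0.6, -0.2, 0.2]
finger_gap: 0.6
```

The force dropped from 14 N to about 0, so the catch has snapped. I'll follow the lid down to check it is fully shut.

```bash
python3 -m handwheel '[[0,0,0,0.004,0,0,0],[0,0,0,0.008,0,0,0],[0,0,0,0.012,0,0,0],[0,0,0,0.012,0,0,0]]';python3 -m handwheel '[[0,0,0,0.003,0,0,0],[0,0,0,0.006,0,0,0],[0,0,0,0.006,0,0,0]]'
```

```text
clock: 20.52
eef_pos: [523.5, 59.0, 83.0]
eef_rot: [2.11, 1.565, 0.308]
wrist_force: [-0.1, 0.1, -0.4]
finger_gap: 0.2
clock: 20.9
eef_pos: [523.5, 58.9, 81.1]
eef_rot: [2.113, 1.565, 0.311]
wrist_force: [0.3, 0.3, 0.3]
finger_gap: 0.5
```

```bash
python3 -m handwheel '[[0,0,0,0.003,0,0,0],[0,0,0,0.006,0,0,0]]'
```

```text
clock: 21.15
eef_pos: [523.5, 59.0, 79.3]
eef_rot: [2.111, 1.565, 0.31]
wrist_force: [0.6, -0.5, -0.4]
finger_gap: 0.4
```

```bash
python3 -m handwheel '[[0,0,0,0.003,0,0,0],[0,0,0,0.003,0,0,0]]';python3 -m handwheel '[[0,0,0,0.003,0,0,0],[0,0,0,0.003,0,0,0]]'; python3 -m handwheel '[[0,0,0,0.003,0,0,0],[0,0,0,0.003,0,0,0]]'
```

```text
clock: 21.4
eef_pos: [523.5, 59.0, 79.1]
eef_rot: [2.1, 1.565, 0.298]
wrist_force: [-5.3, -1.1, 8.4]
finger_gap: 0.6
clock: 21.65
eef_pos: [523.6, 59.0, 79.0]
eef_rot: [2.077, 1.564, 0.276]
wrist_force: [-5.8, -2.1, 11.7]
finger_gap: 0.2
clock: 21.9
eef_pos: [523.6, 59.0, 79.0]
eef_rot: [2.065, 1.564, 0.264]
wrist_force: [-5.8, -1.0, 11.6]
finger_gap: 0.2
```

At 79.1 mm the lid is firm, which puts its surface at about 102 mm: shut. Backing off and checking.

```bash
python3 -m handwheel '[[0,0,0,-0.03,0,0,0],[0,0,0,-0.2,0,0,0],[0,0,0,-0.4,0,0,0],[0,0,0,-0.6,0,0,0],[0,0,0,-0.6,0,0,0],[0,0,0,-0.6,0,0,0]]'; python3 - <<'E'
from plan import *
rep()
for n in ('side','top','wrist'): cv2.imwrite(f'pics/{n}14.png',camera(n)[:,:,::-1])
a=cv2.resize(cv2.imread('pics/side14.png')[180:280,210:330],(480,400),interpolation=2)
b=cv2.imread('pics/side14.png')[200:420,130:450]
cv2.imwrite('pics/m14.png',np.hstack([a,cv2.resize(b,(320,400)[0:1]+(220,)) if 0 else np.vstack([b,np.zeros((180,320,3),np.uint8)])]))
S=calibration('side')
for P in [(-101,-100,102),(-101,100,102),(-80,0,102)]: print(P,np.round(proj(S,c2w(P)),1),((np.array(proj(S,c2w(P)))-[210,180])*4).round())
A=cv2.imread('pics/side0.png').astype(int);B=cv2.imread('pics/side14.png').astype(int)
d=(np.abs(A-B).sum(2)>60)
print('diff px bystanders side',d[320:400,170:345].sum())
E
```

```text
clock: 22.65
eef_pos: [522.1, 58.7, 258.2]
eef_rot: [2.094, 1.565, 0.292]
wrist_force: [-0.9, 0.6, -0.5]
finger_gap: 0.3
t 22.65 tcp [522.1  58.7 258.2] chest [-81.7  -0.4 258.2] F [-0.9  0.6 -0.5] Fc [-1.   0.4 -0.5] gap 0.3 q [0.04 0.19 1.48 0.   1.46 0.27]
(-101, -100, 102) [236.5 242.8] [106. 251.]
(-101, 100, 102) [217.5 214.2] [ 30. 137.]
(-80, 0, 102) [234.7 226.6] [ 99. 186.]
diff px bystanders side 0
```

View pics/m14.png

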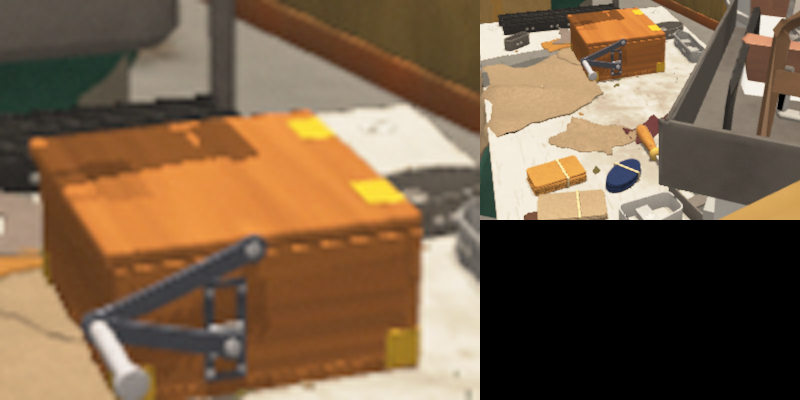

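View pics/top14.png

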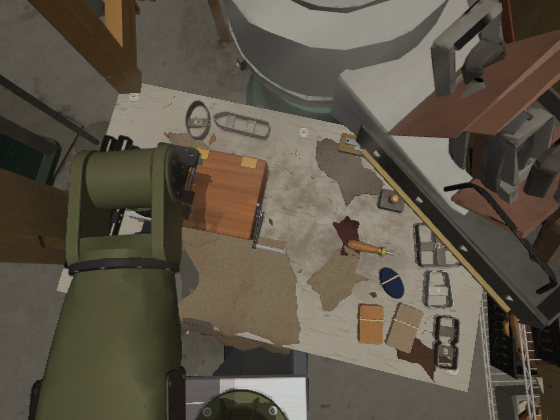

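The lid's front corners, at (110,250) and (32,138), match the shut prediction of (106,251) and (30,137). The foot pivot is at pixel (268,266), the same as at the start, and the bystander pixels are unchanged. Handing in.

```bash
python3 -m handwheel '[[0,0,0,0,0,0,0],[0,0,0,0,0,0,0]]'; python3 -c "
from cell import order; print(order.sign_off())"
```

```text
clock: 23.05
eef_pos: [521.8, 58.7, 257.0]
eef_rot: [2.294, 1.567, 0.493]
wrist_force: [-0.4, -0.2, 0.9]
finger_gap: 0.2
the job is handed in; nothing more can be done
None
```

The lid is shut past its catch, and I handed the job in at about 23 s of the 58 s allowed. The sign-off gives no verdict, so this rests on my own checks.

**What I did:** I gripped the knee's cross handle and lifted it past centre. I carried it along its arc with at most about 7 N until the catch took the lid's weight, then let go. I pressed at the lid's front with closed fingers; the catch snapped at about 14 N vertical, or about 16 N including the sideways drag.

**Last checks:**
- **Lid:** it was firm at 12.6 mm below first contact, which puts its upper face at about 102 mm. Its front corners in the side view match the shut position to within about 1 pixel.
- **Stay foot:** its pivot is at the same pixel (268, 266) as at the start. I did not measure its position any more finely than that.
- **Bystanders:** the side view around the hand tool and the leather bundle shows no changed pixels. I only checked the weight block by eye in the top view.
- **Robot:** it stands clear of everything, with the TCP at z = 257 mm and no contact force.

**What disagreed:** the text puts the fingertips 8 mm ahead of the TCP. The side and wrist pictures both showed them about 23 mm behind it. Because of that, my first closing of the fingers missed the handle (gap 4.6 mm) without moving anything. I corrected by 31 mm, and the first touch on the lid came where the corrected figure predicted.

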